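# Load the marking press with a push stick

### The job

Take the wooden push stick from its rest and, touching the brass blank with nothing but the stick, slide the blank along the press's guide until it is home against the end stop; pause there a moment, pressing it firmly but gently against the stop. The stop is already set and only finger-tight: do not shift it. Then draw the stick out and put it back in its rest the way it lay, leaving the other things on the bench where they are.

Things in the scene. Friction and masses are not known exactly. Their poses are not given: they have to be found in the camera images.
- guide_mouth (a point): Mouth of the guide channel of the marking press (grey cast frame, ram over the guide). On the guide's floor, 40 mm above the bench, midway between the rails where the flared lead-in ends and the narrow channel begins. x: along the guide, the feeding direction; z up; y left of x. Channel: 27 mm wide, x = 0 to 160 mm, rails 14 mm high. The clear guard at x = 6 mm leaves 30 mm above the floor.
- bed_edge (a point): Middle of the feeding-side edge of the press's flat steel bed, level with the guide floor, 120 mm before the mouth; axes as at the mouth. The bed is 88 mm wide and open; its two lead-in walls (14 mm high) narrow from 56 mm apart, 72 mm in from this edge, to 27 mm apart at the mouth. The press's foot below ends at the same edge.
- plunger_place (a point): Where the spring plunger's round nose comes through the +y rail, 62 mm past the mouth (point on the rail's inner face; axes as at the mouth). The nose, 28 mm long and 25 mm in radius, reaches 4 mm into the channel and holds the blank against the other rail. Pushing the blank past it takes up to about 5 N, sliding it on about 3 N.
- guide_end (a point): Floor of the guide at its far end, 160 mm past the mouth (fixed; same axes). The end stop, a steel block 12 mm high, 24 mm wide, with a thumb nut on the bar behind it, sits in the channel; its face stands anywhere from 60 to 90 mm before this point, set anew each time: find it by feel. It holds by friction and slips for good at a push of about 16 N. More than 25 N on the blank is too much.
- blank_mid (a point): Centre (half-way up) of the blank: a plain brass bar 50 mm long (x axis), 24 mm wide (y), 8 mm thick, corners rounded 5 mm, about 80 g. It lies flat and somewhat askew on the open bed, in front of the lead-in; the end nearer the mouth goes first.
- stick_grip (a point): Where to grip the push stick: on its centre line, half-way up. The stick is a straight pale wooden slat 280 mm long, 16 mm wide (y), 22 mm high (z), about 70 g, on edge in its rest. x: along the stick to its pushing end; z up. The point is 200 mm behind the pushing face, 70 mm in front of the round tail end, 11 mm above the underside: gripped here, the hand stays off the press.
- stick_butt (a point): Centre of the pushing face at the stick's front: 12 mm high, 16 mm wide; the point is 6 mm above the stick's underside; axes as the stick. Above the face a lip, 10 mm thick, juts out 10 mm farther with its underside 12 mm above the stick's, so the notch fits over the blank's rear end. Held 2 mm above the guide floor the stick passes under the guard with 6 mm to spare.
- rest_mid (a point): Middle of the stick's rest, on its seats 16 mm above the bench: a low dark wooden board 250 x 50 mm with two notched cradles, 100 mm behind and 70 mm in front of this point, each 18 mm long; notches 23 mm wide at the seat, flaring upward, cheeks to 32 mm above the bench. x: the way the stick's pushing end points. At the start the stick's middle lies here, its grip point 70 mm behind (-x).
Things that resemble listed ones, but are neither listed nor needed, are in the scene too. Leave any grey, orange or pink look-alike of the part that bears blank_mid alone.

How it is judged:
By the outcome, as a careful person would: the job done as asked, in the order asked, and still so for the second after the job is handed in, with the robot touching nothing.
It also fails if it takes over 64 s, if anything falls off the work surface, if the arm or the gripper's body presses on something with over 40 N, if the wrist force passes 120 N, or if a joint passes its speed limit or range.

### The arm

A 6-joint arm with a two-finger parallel gripper is mounted at the origin on the work surface. World frame = base frame: x ahead of the robot, y to its left, z up, the work surface at z = 0. Lengths are in m, angles in degrees, forces in N, time in s.
With the tool pointing down it reaches from about 0.25 to 0.8 m from the base axis. Payload 3.9 kg.
Tool frame: the origin (TCP) lies midway between the tips of the shut fingers; the grasp point (between the pads) lies behind it (r.tcp_to_grasp is the z of the grasp point in the tool frame, in m); z points along the fingers, x is the direction in which the jaws open and shut, and the axes are right-handed (so a half turn about z gives the same grasp; the last joint's range is limited). The gripper opens to 85 mm and grips with 20 to 120 N. Pads are 22 mm wide; open, the fingers measure 114 mm over their backs; the gripper's body (76 mm by 85 mm) begins 54 mm behind the grasp point. The pads swing forward as they close: fully open they stand 13 mm farther back than shut.
Start: joints at [64.4, 14.897, -7.913, 67.191, 0, 90], TCP at [0.227, 0.473, 0.231] pointing down, gripper open.
Joint ranges: [-159.42, 159.42], [-47.68, 98.78], [-73.54, 78.23], [-108.79, 121.32], [-90, 84.71], [-180, 180]. Speed limits (degrees/s): [147.25, 147.25, 180, 180, 180, 180].

### API

Orientations are given as a 3x3 rotation matrix whose columns are the frame's x, y, z axes.
In Python, from station import r, get_image gives the robot as it stands.
- The arm moves only by the tool carry_out, never from a script. Its argument "commands" is a list of rows, each a list of 7 numbers: the turn, a rotation vector about the tool's x, y, z in units of 10 degrees (1.0 is 10 degrees), then the shift along the tool's x, y, z in m, then the closure, from 0 (fully open) to 1 (shut). A call has 1 to 12 rows; each row shifts and turns the pose as measured when the row begins, along the tool's axes as they then stand; what a row does not reach is not made up. A row lasts 1/8 s, in which the tool goes at most 62.5 mm and 10.7 degrees, less where a joint would pass 70% of its speed; a pose out of reach is approached as far as the arm can. A call with a gripper value outside its range is refused whole. The fingers move at their own pace and stop on an object; the grip force is fixed at half the most. Time passes only in rows, so rows that do not move let the fingers close. It gives the time, the measured TCP pose, the force and the opening at its end, in the units of the state.
- r.sense(): the state, without advancing time (a new reading comes with each control period).
- get_image(name): name is "scene" or "side" or "wrist"; returns a dict with "pixels" (480x640x3 uint8, red, green, blue), "fx", "fy", "cx", "cy" (pixels), "k1" (the pictures are not rectified: a ray, as slopes to the right and down, at radius r is drawn at 1 + k1 r^2 times it, then the intrinsics apply), "eye" and "attitude" of the camera in the world. Camera axes: x right, y down, z forward; pixel columns grow to the right and rows downward; lengths in m; the calibration is good to about 2 mm. A picture is of the moment at which its call begins. There is no depth.
- r.job_done(): hands the job in, once; it reports no verdict.
The state is a dict: "time_s": time; "q": joint angles; "qd": joint speeds; "tau": joint torques, N m; "tool_pos": TCP position; "ee_rot": TCP orientation; "force": force on the tool from outside, world axes, zero at the start; "wrist_torque": the same for the moment, N m; "gripper_width": opening from 0.0 (shut) to 1.0 (fully open).
Only numpy, scipy, OpenCV 4.12 (cv2) and the standard library are available. Lean on these libraries where they do the work, as an engineer would, in place of code of your own. Each camera call takes 0.05 s, during which the arm holds its last target.

## Working session

There is one attempt and no reset: what is moved stays moved. The work goes in short steps, Python scripts to look and compute and a tool call to move; the robot and the scene stay as the last step left them, time stands still between calls to the robot, and variables do not carry over. Pictures are saved under pics/ and viewed, and the job is handed in when it is done.

Besides the shell and the picture viewer there is one more tool, called after ">>>" by a JSON object that holds its "api" and its "payload". carry_out: Moves the arm, as the interface text tells. Its arguments: {"type":"object","properties":{"commands":{"type":"array","items":{"type":"array","items":{"type":"number"}}}},"required":["commands"]}

```bash
ls; mkdir -p pics; python3 - <<'E'
from station import r,get_image
import cv2
s=r.sense();print(s, r.tcp_to_grasp)
for n in("scene","side","wrist"):
    d=get_image(n);cv2.imwrite(f"pics/{n}0.png",d["pixels"][:,:,::-1]);print(n,{k:v for k,v in d.items() if k!="pixels"})
E
```

```text
pics
{'time_s': 0.0, 'q': array([ 6.43997352e+01,  1.49379871e+01, -7.98806084e+00,  6.71906128e+01,
        2.60373458e-03,  8.99997862e+01]), 'qd': array([ 0.04155745,  0.0597986 , -0.10480504, -0.02378264, -0.02512982,
        0.00438836]), 'tau': array([-8.95787580e-04, -4.05679142e+01,  2.53923976e+01,  1.87668350e-02,
        9.28952932e-05,  8.70114008e-06]), 'tool_pos': array([0.22652947, 0.47283156, 0.23042909]), 'ee_rot': array([[ 4.32085656e-01,  9.01832101e-01, -9.20766337e-04],
       [ 9.01830272e-01, -4.32086635e-01, -1.81659284e-03],
       [-2.03611257e-03, -4.54512458e-05, -9.99997926e-01]]), 'force': array([-0.43833649, -0.04037097,  0.53490434]), 'wrist_torque': array([ 0.04344632,  0.0409285 , -0.02774806]), 'gripper_width': 0.9990531750067817} -0.0187
scene {'fx': 460.6437014464212, 'fy': 460.6437014464212, 'cx': 315.2635263443894, 'cy': 235.6832715731193, 'k1': 0.003519171977621327, 'eye': array([1.06074396, 0.00214636, 0.82556863]), 'attitude': array([[-0.04941057,  0.83229622, -0.55212461],
       [ 0.99876578,  0.03837885, -0.03152733],
       [-0.00505017, -0.55300096, -0.83316531]])}
side {'fx': 624.6055729878648, 'fy': 624.6055729878648, 'cx': 314.33637234022046, 'cy': 248.96384580099036, 'k1': -0.02321331444704287, 'eye': array([0.26303896, 0.89564882, 1.19012378]), 'attitude': array([[-0.94847449, -0.24455948,  0.20146165],
       [-0.31679462,  0.71967667, -0.61782413],
       [ 0.00610749, -0.64981239, -0.7600701 ]])}
wrist {'fx': 375.9878468103505, 'fy': 375.9878468103505, 'cx': 319.4945472632262, 'cy': 236.9046709984604, 'k1': -0.04933371995879749, 'eye': array([0.1671766 , 0.50108876, 0.37308805]), 'attitude': array([[ 0.43260706,  0.8701784 ,  0.23588278],
       [ 0.90158074, -0.41700992, -0.11512992],
       [-0.00181812,  0.26247338, -0.96493752]])}
```

View pics/scene0.png

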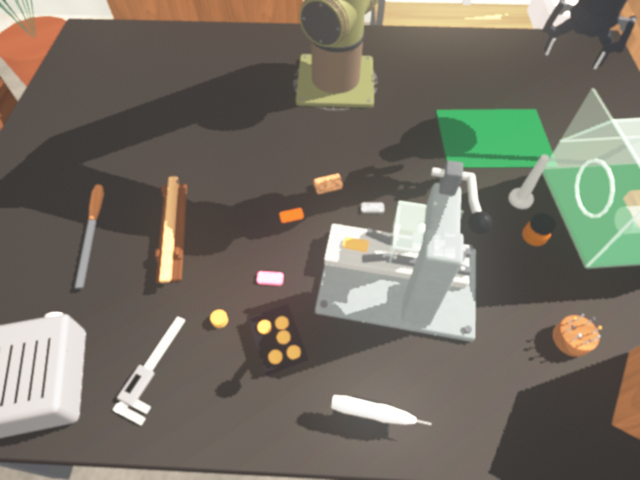

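View pics/side0.png

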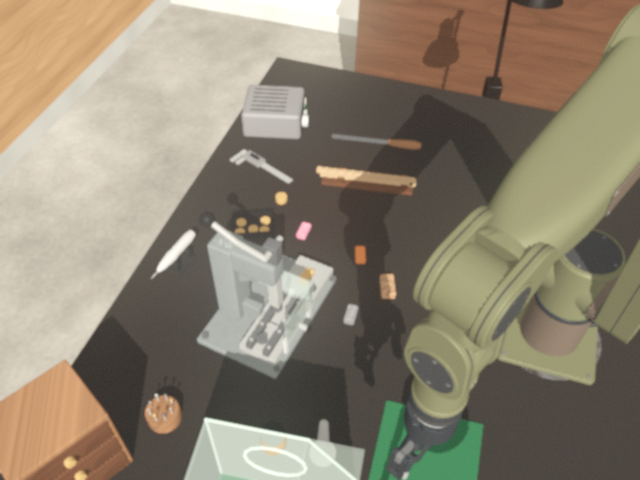

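View pics/wrist0.png

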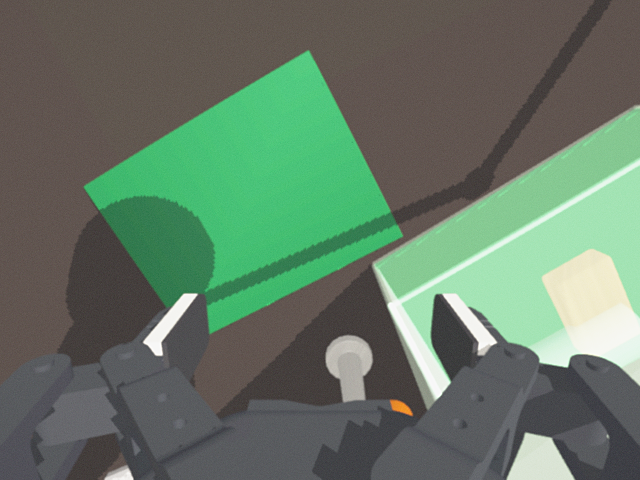

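Scene view: the stick is in its rest at about (172,230). The press is at (400,265) with its guide running image-right (+y), and the brass blank lies on the bed at about (355,244). The grey (372,208), orange (291,215), pink (270,278) and woodblock (328,184) items are look-alikes. I'll enlarge to confirm.

```bash
cat > h.py <<'E'
import numpy as np, cv2
from station import r,get_image
def ray(d,u,v):
    x=np.array([(u-d["cx"])/d["fx"],(v-d["cy"])/d["fy"]]);p=x.copy()
    for _ in range(20): p=x/(1+d["k1"]*(p@p))
    w=np.asarray(d["attitude"])@np.array([p[0],p[1],1]);return np.asarray(d["eye"]),w/np.linalg.norm(w)
def onz(d,u,v,z):
    e,w=ray(d,u,v);return e+w*(z-e[2])/w[2]
def proj(d,P):
    c=np.asarray(d["attitude"]).T@(np.asarray(P)-d["eye"]);s=c[:2]/c[2];s=s*(1+d["k1"]*(s@s))
    return np.array([d["fx"]*s[0]+d["cx"],d["fy"]*s[1]+d["cy"]])
def tri(obs):
    A=np.zeros((3,3));b=np.zeros(3);L=[]
    for d,u,v in obs:
        e,w=ray(d,u,v);M=np.eye(3)-np.outer(w,w);A+=M;b+=M@e;L.append((M,e))
    P=np.linalg.solve(A,b);return P,[np.linalg.norm(M@(P-e)) for M,e in L]
def crop(d,x0,y0,x1,y1,k,name):
    im=np.ascontiguousarray(d["pixels"][y0:y1,x0:x1,::-1]);cv2.imwrite("pics/"+name,cv2.resize(im,None,fx=k,fy=k,interpolation=cv2.INTER_CUBIC))
E
python3 - <<'E'
from h import *
d=get_image("scene");crop(d,140,165,220,295,4,"s_stick.png");crop(d,300,190,500,345,4,"s_press.png")
d=get_image("side");crop(d,300,150,430,210,6,"d_stick.png");crop(d,190,205,350,380,3.4,"d_press.png")
E
```

```text
(no output)
```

View pics/s_stick.png

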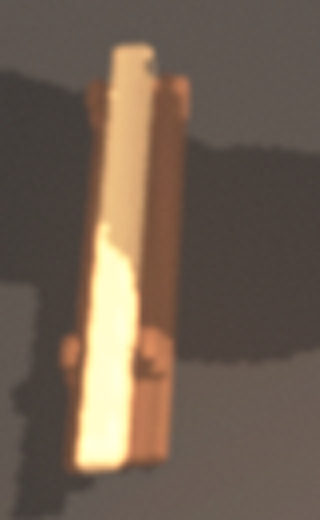

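View pics/s_press.png

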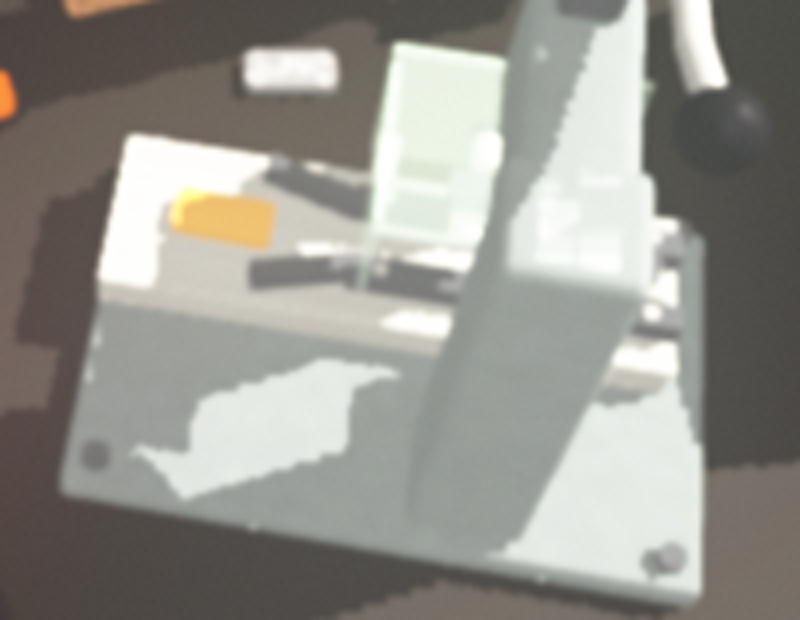

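View pics/d_stick.png

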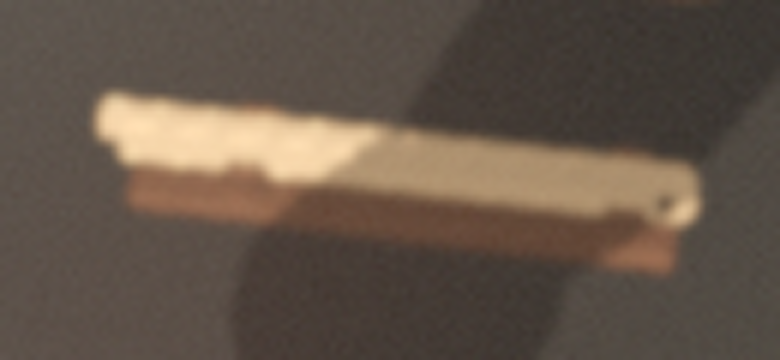

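View pics/d_press.png

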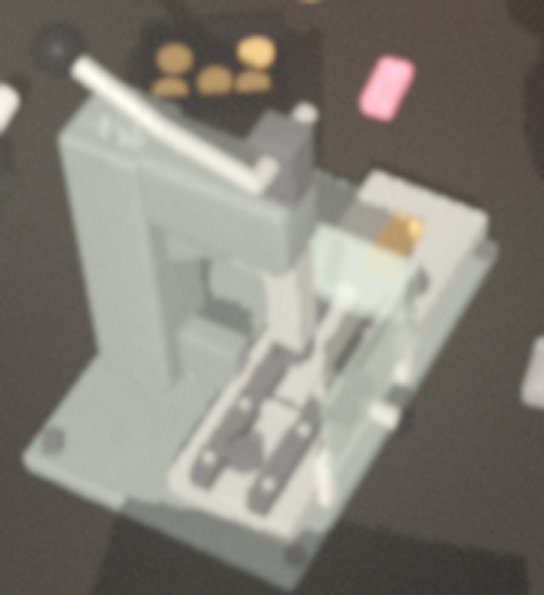

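The crops confirm three things. The brass blank lies on the pale bed, scene px ~(355,244), and it is the only brass bar there. The stick's lip is at its +x end (scene px (165,282)). Its tail, with a hole, is at (173,177). Next, rough positions.

```bash
python3 - <<'E'
from h import *
a=get_image("scene");b=get_image("side")
p=lambda n,P:print(n,np.round(P,4))
p("tail top",onz(a,173,176.5,.038));p("lip top",onz(a,165,282,.038))
p("tail side",onz(b,300+690/6,150+185/6,.038));p("lip side",onz(b,300+108/6,150+105/6,.038))
p("bedcorn -x",onz(a,331.75,224.2,.04));p("bedcorn +x",onz(a,325,264,.04))
p("bedcorn b",onz(b,190+375/3.4,205+172/3.4,.04));p("bedcorn b2",onz(b,190+487/3.4,205+220/3.4,.04))
p("blank",onz(a,300+223/4,190+217/4,.048))
print(tri([(a,173,176.5),(b,300+690/6,150+180/6)]),tri([(a,165,282),(b,300+108/6,150+103/6)]))
E
```

```text
tail top [ 0.3941 -0.3549  0.038 ]
lip top [ 0.6591 -0.3115  0.038 ]
tail side [ 0.3889 -0.3558  0.038 ]
lip side [ 0.6517 -0.3219  0.038 ]
bedcorn -x [0.5099 0.0053 0.04  ]
bedcorn +x [ 0.606  -0.0052  0.04  ]
bedcorn b [ 0.5932 -0.0085  0.04  ]
bedcorn b2 [0.5053 0.0074 0.04  ]
blank [0.5623 0.0546 0.048 ]
(array([ 0.39057191, -0.35772423,  0.03639762]), [np.float64(0.002284953866340184), np.float64(0.0022849538663402033)]) (array([ 0.6543033 , -0.31681679,  0.03736822]), [np.float64(0.005700553802735173), np.float64(0.0057005538027351445)])
```

```bash
cat > plan.py <<'E'
from h import *
from scipy.spatial.transform import Rotation as Ro
def Rd(yaw):
    c,s=np.cos(np.radians(yaw)),np.sin(np.radians(yaw));return np.array([[c,s,0],[s,-c,0],[0,0,-1.]])
def plan(pos,yaw,n,clo,tilt=True,start=None):
    """rows to bring TCP to pos with tool x at world yaw, pointing down; prints rows"""
    s=r.sense();p,R=(s["tool_pos"],s["ee_rot"]) if start is None else start
    R=np.asarray(R);T=Rd(yaw);y0=np.degrees(np.arctan2(R[1,0],R[0,0]));dy=yaw-y0
    rv=Ro.from_matrix(R.T@T).as_rotvec(degrees=True)
    if abs(dy)>170: rv=np.array([0,0,-dy])
    pos=np.array(pos,float);rows=[];p=np.array(p)
    for i in range(n):
        q=p+(pos-p)/(n-i)
        sh=np.round(R.T@(q-p),4);tu=np.round(rv/n/10,3)
        rows.append(list(map(float,tu))+list(map(float,sh))+[clo])
        p=p+R@sh;R=R@Ro.from_rotvec(tu*10,degrees=True).as_matrix()
    for w in rows: print(w)
    print("end",p.round(4),"yaw",np.degrees(np.arctan2(R[1,0],R[0,0])).round(2))
    return p,R
E
python3 - <<'E'
from plan import *
s=plan((.33,.25,.33),20,6,0)
s=plan((.36,0,.33),-6.3,5,0,start=s)
s=plan((.53,-.07,.25),-6.3,4,0,start=s)
E
```

```text
[0.0, 0.0, 0.74, -0.0261, 0.0316, -0.0165, 0]
[0.0, 0.0, 0.74, -0.0219, 0.0347, -0.0165, 0]
[0.0, 0.0, 0.74, -0.0172, 0.0372, -0.0165, 0]
[0.0, 0.0, 0.74, -0.0123, 0.0391, -0.0164, 0]
[0.0, 0.0, 0.74, -0.0071, 0.0404, -0.0165, 0]
[0.0, 0.0, 0.74, -0.0018, 0.041, -0.0164, 0]
end [0.33 0.25 0.33] yaw 20.0
[0.0, 0.0, 0.526, -0.0115, 0.049, 0.0, 0]
[0.0, 0.0, 0.526, -0.0069, 0.0499, 0.0, 0]
[0.0, 0.0, 0.526, -0.0023, 0.0503, 0.0, 0]
[0.0, 0.0, 0.526, 0.0023, 0.0503, 0.0, 0]
[0.0, 0.0, 0.526, 0.0069, 0.0499, 0.0001, 0]
end [0.36 0.   0.33] yaw -6.3
[0.001, 0.0, -0.0, 0.0442, 0.0127, 0.02, 0]
[0.001, 0.0, -0.0, 0.0442, 0.0127, 0.02, 0]
[0.001, 0.0, -0.0, 0.0441, 0.0128, 0.02, 0]
[0.001, 0.0, -0.0, 0.0442, 0.0127, 0.02, 0]
end [ 0.53 -0.07  0.25] yaw -6.3
```

>>> {"api": "carry_out", "payload": {"commands": [[0,0,0.74,-0.026,0.032,-0.0165,0],[0,0,0.74,-0.022,0.035,-0.0165,0],[0,0,0.74,-0.017,0.037,-0.0165,0],[0,0,0.74,-0.012,0.039,-0.0165,0],[0,0,0.74,-0.007,0.04,-0.0165,0],[0,0,0.74,-0.002,0.041,-0.0165,0],[0,0,0.53,-0.0115,0.049,0,0],[0,0,0.53,-0.007,0.05,0,0],[0,0,0.53,-0.002,0.05,0,0],[0,0,0.53,0.002,0.05,0,0],[0,0,0.53,0.007,0.05,0,0]]}}

```text
time_s: 1.72
tool_pos: [0.3555, -0.0115, 0.3341]
ee_rot: [[0.989, -0.146, 0.008], [-0.146, -0.989, -0.0], [0.008, -0.001, -1.0]]
force: [1.5, -0.0, 0.5]
gripper_width: 1.003
```

>>> {"api": "carry_out", "payload": {"commands": [[0,0,-0.05,0.044,0.01,0.02,0],[0,0,-0.05,0.044,0.01,0.02,0],[0,0,-0.05,0.044,0.01,0.02,0],[0,0,-0.05,0.044,0.01,0.02,0],[0,0,0,0,0,0,0],[0,0,0,0,0,0,0]]}}

```text
time_s: 2.48
tool_pos: [0.5295, -0.0821, 0.2545]
ee_rot: [[0.993, -0.12, 0.011], [-0.12, -0.993, -0.0], [0.011, -0.001, -1.0]]
force: [0.0, 0.4, 0.5]
gripper_width: 1.002
```

```bash
python3 - <<'E'
from h import *
import pickle
d=get_image("wrist");pickle.dump(d,open("w1.pkl","wb"));cv2.imwrite("pics/w1.png",d["pixels"][:,:,::-1]);s=r.sense();print(s["time_s"],s["tool_pos"],s["force"],d["eye"])
E
```

```text
2.525 [ 0.52951646 -0.08208263  0.25456429] [ 0.37832791  0.54422852 -0.28121733] [ 0.53614983 -0.01697494  0.39711511]
```

View pics/w1.png

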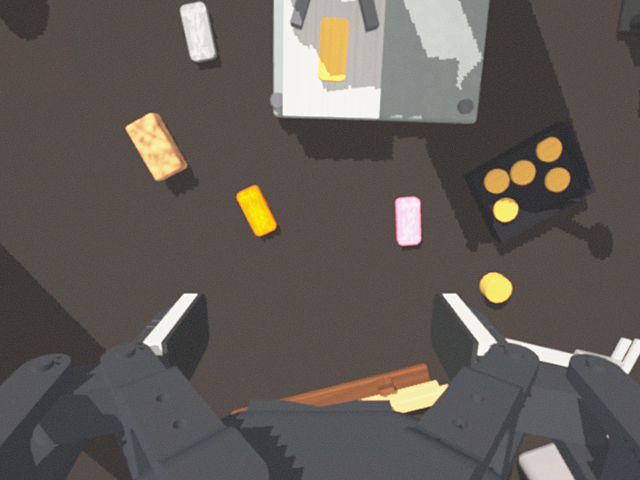

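Wrist view: the brass blank (334,50) is on the bed, with the bed's feeding edge along (283..380,117). The pink (408,221), orange (256,210), grey (198,32) and speckled (157,147) look-alikes lie off the press. I'll move forward for a second viewpoint.

>>> {"api": "carry_out", "payload": {"commands": [[0,0.06,0,0.005,-0.04,0,0],[0,0,0,0,-0.05,0,0],[0,0,0,0,0,0,0],[0,0,0,0,0,0,0]]}}

```text
time_s: 3.02
tool_pos: [0.5428, 0.0093, 0.259]
ee_rot: [[0.992, -0.12, 0.027], [-0.12, -0.993, -0.002], [0.027, -0.001, -1.0]]
force: [0.2, -0.9, -0.3]
gripper_width: 0.998
```

```bash
python3 - <<'E'
from h import *
import pickle
d=get_image("wrist");pickle.dump(d,open("w2.pkl","wb"));cv2.imwrite("pics/w2.png",d["pixels"][:,:,::-1]);s=r.sense();print(s["time_s"],s["tool_pos"],s["force"],d["eye"])
crop(d,220,0,420,270,2.2,"w2c.png")
d=pickle.load(open("w1.pkl","rb"));crop(d,260,0,400,130,5,"w1c.png")
E
```

```text
3.075 [0.54286966 0.00917864 0.25899983] [ 0.25611928  0.19039867 -0.46897036] [0.54710149 0.07472008 0.40152139]
```

View pics/w2.png

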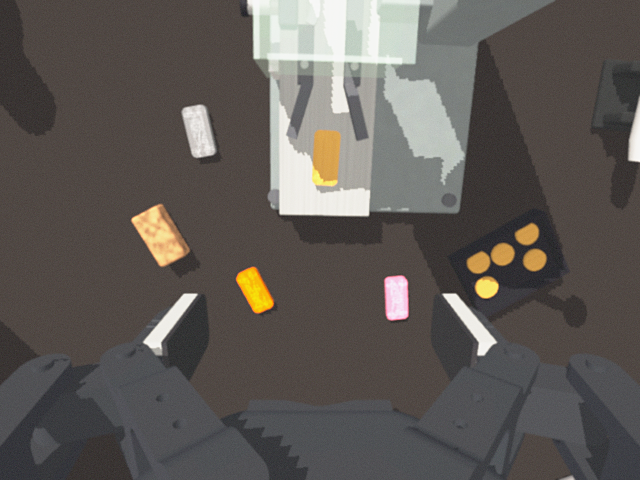

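View pics/w1c.png

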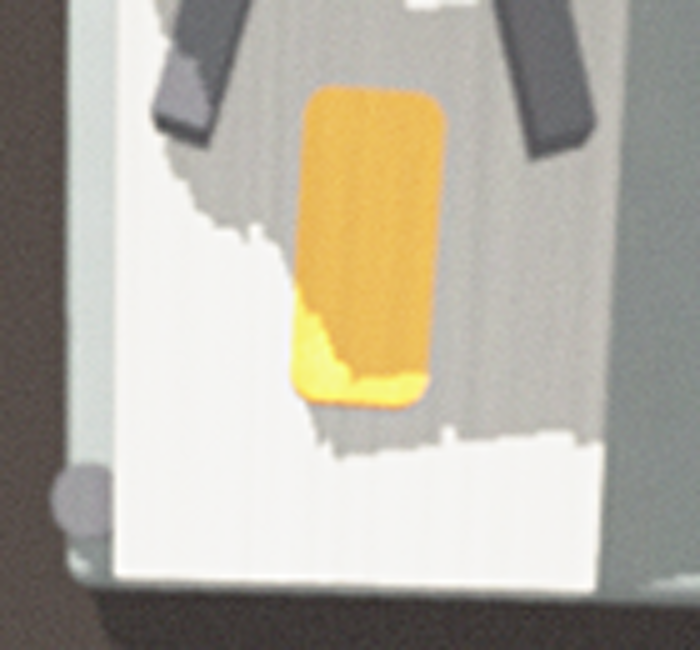

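```bash
python3 - <<'E'
from h import *
import pickle
d=pickle.load(open("w2.pkl","rb"));crop(d,260,20,400,220,3,"w2c.png")
E
```

```text
(no output)
```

View pics/w2c.png

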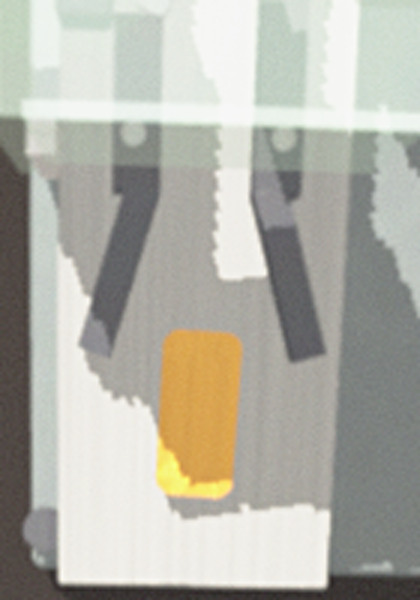

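```bash
cat > m1.py <<'E'
from h import *
import pickle
a=pickle.load(open("w1.pkl","rb"));b=pickle.load(open("w2.pkl","rb"))
L,e1=tri([(a,282.6,116),(b,279.3,214.3)]);Rr,e2=tri([(a,379.2,118.4),(b,369,215.7)])
print("corners",L.round(4),Rr.round(4),np.round(e1+e2,4),"w",np.linalg.norm(L-Rr))
for d in(a,b): print("on40",onz(d,*( (282.6,116) if d is a else (279.3,214.3)),.04).round(4),onz(d,*((379.2,118.4) if d is a else(369,215.7)),.04).round(4))
for d,c in((a,(334,50)),(b,(326,158))):
    hsv=cv2.cvtColor(d["pixels"],cv2.COLOR_RGB2HSV);m=cv2.inRange(hsv,(10,120,120),(32,255,255))
    n,l,st,ce=cv2.connectedComponentsWithStats(m);i=l[c[1],c[0]]
    cs,_=cv2.findContours((l==i).astype(np.uint8),0,cv2.CHAIN_APPROX_NONE);k=max(cs,key=cv2.contourArea)[:,0,:]
    P=np.array([onz(d,u,v,.048)[:2] for u,v in k],np.float32)
    rc=cv2.minAreaRect(P*1000);print("px",ce[i],"rect mm",rc)
    bp=cv2.boxPoints(rc);print(bp)
print("mouth z54",onz(b,312.7,85,.054),onz(b,344,86,.054))
# rear edges of lead in walls inner: 
print("leadin ends z54",onz(b,260+113/3,20+355/3,.054),onz(b,260+290/3,20+362/3,.054))
E
python3 m1.py
```

```text
corners [0.5088 0.0038 0.0386] [ 0.5965 -0.0088  0.0382] [0. 0. 0. 0.] w 0.08856530059501576
on40 [0.509  0.0037 0.04  ] [ 0.5962 -0.0088  0.04  ]
on40 [0.509  0.0041 0.04  ] [ 0.5963 -0.0084  0.04  ]
px [333.01954603  47.91803279] rect mm ((559.8815307617188, 52.445587158203125), (50.31008529663086, 23.206260681152344), 79.33704376220703)
[[543.8243    29.871847]
 [566.6298    25.577963]
 [575.9388    75.019325]
 [553.13324   79.31321 ]]
px [325.67264574 156.97234679] rect mm ((559.9986572265625, 53.016963958740234), (49.50839614868164, 23.42910385131836), 79.44218444824219)
[[543.9468    30.828274]
 [566.97925   26.535412]
 [576.05054   75.20566 ]
 [553.01807   79.49852 ]]
mouth z54 [0.55590689 0.11673197 0.054     ] [0.58291182 0.11274848 0.054     ]
leadin ends z54 [0.53691461 0.07347055 0.054     ] [0.58937165 0.06507556 0.054     ]
```

The geometry checks out: bed width is 88.6 mm, bed height 38–40 mm, and the rails are 27.3 mm apart. The blank measures 50×23 mm, is centred and is askew about −2.4°. Feed yaw is 81.85° and the bed edge middle is at (0.5527, −0.0024). Now to the stick.

```bash
python3 - <<'E'
from plan import *
plan((.45,-.345,.24),-81.5,9,0)
E
```

```text
[-0.012, -0.014, 0.829, -0.0056, 0.0403, 0.0019, 0]
[-0.012, -0.014, 0.829, 0.0003, 0.0407, 0.002, 0]
[-0.012, -0.014, 0.829, 0.0062, 0.0402, 0.0021, 0]
[-0.012, -0.014, 0.829, 0.0119, 0.0389, 0.0021, 0]
[-0.012, -0.014, 0.829, 0.0174, 0.0368, 0.0022, 0]
[-0.012, -0.014, 0.829, 0.0225, 0.0339, 0.0022, 0]
[-0.012, -0.014, 0.829, 0.0272, 0.0302, 0.0022, 0]
[-0.012, -0.014, 0.829, 0.0313, 0.026, 0.0022, 0]
[-0.012, -0.014, 0.829, 0.0347, 0.0213, 0.0021, 0]
end [ 0.45  -0.345  0.24 ] yaw -81.51
```

>>> {"api": "carry_out", "payload": {"commands": [[-0.01,-0.014,0.83,-0.0056,0.04,0.002,0],[-0.01,-0.014,0.83,0,0.04,0.002,0],[-0.01,-0.014,0.83,0.006,0.04,0.002,0],[-0.01,-0.014,0.83,0.012,0.039,0.002,0],[-0.01,-0.014,0.83,0.0175,0.037,0.002,0],[-0.01,-0.014,0.83,0.0225,0.034,0.002,0],[-0.01,-0.014,0.83,0.027,0.03,0.002,0],[-0.01,-0.014,0.83,0.031,0.026,0.002,0],[-0.01,-0.014,0.83,0.035,0.021,0.002,0],[0,0,0,0,0,0,0],[0,0,0,0,0,0,0]]}}

```text
time_s: 4.45
tool_pos: [0.4307, -0.3617, 0.2441]
ee_rot: [[0.087, -0.996, 0.007], [-0.996, -0.087, -0.002], [0.002, -0.007, -1.0]]
force: [0.5, 0.8, 0.3]
gripper_width: 0.998
```

```bash
python3 - <<'E'
from h import *
import pickle
d=get_image("wrist");pickle.dump(d,open("w3.pkl","wb"));cv2.imwrite("pics/w3.png",d["pixels"][:,:,::-1]);s=r.sense();print(s["time_s"],s["tool_pos"],s["force"],d["eye"],s["q"])
E
```

```text
4.5 [ 0.43084949 -0.36162568  0.24409374] [-1.01988265  0.32737706  0.44772575] [ 0.49595426 -0.35641053  0.38707345] [-40.10644739  18.03905586  -1.52827815  70.04583575   0.17317797
 134.85636921]
```

View pics/w3.png

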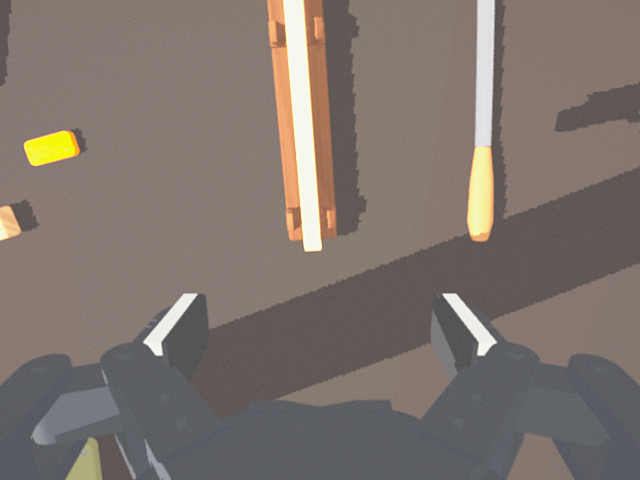

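Wrist view: the stick runs from its tail end at (312,249) to the top edge at (293,0), in the rest with cradles at about (310,218) and (297,30). I'll move forward along it for the second view.

>>> {"api": "carry_out", "payload": {"commands": [[-0.02,0,-0.2,0,-0.045,0,0],[-0.02,0,-0.2,0,-0.045,0,0],[0,0,0,0,0,0,0],[0,0,0,0,0,0,0]]}}

```text
time_s: 5.0
tool_pos: [0.5218, -0.3481, 0.2454]
ee_rot: [[0.164, -0.986, -0.001], [-0.986, -0.164, -0.002], [0.002, 0.001, -1.0]]
force: [-0.2, -0.1, -0.5]
gripper_width: 1.003
```

```bash
python3 - <<'E'
from h import *
import pickle
d=get_image("wrist");pickle.dump(d,open("w4.pkl","wb"));cv2.imwrite("pics/w4.png",d["pixels"][:,:,::-1]);s=r.sense();print(s["time_s"],s["tool_pos"],s["force"],d["eye"],s["q"])
E
```

```text
5.05 [ 0.52179243 -0.34811367  0.24539761] [-0.55382251 -0.42014938  0.31763235] [ 0.58757202 -0.33754541  0.38785413] [-3.36478334e+01  2.49159599e+01  9.24103530e+00  7.42722484e+01
 -1.20185822e-01  1.36928228e+02]
```

View pics/w4.png

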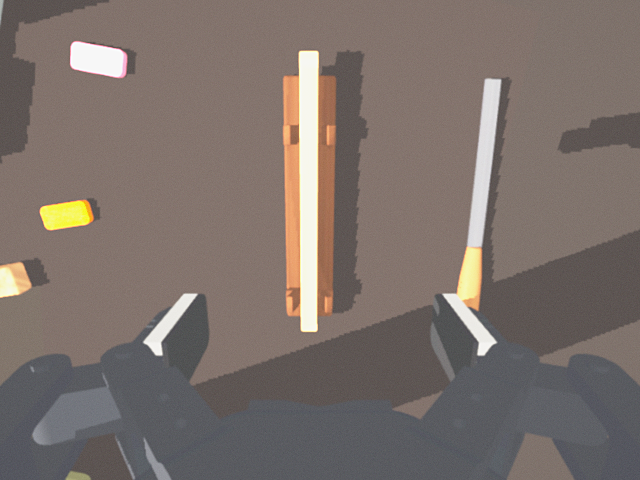

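```bash
cat > m2.py <<'E'
from h import *
import pickle
a=pickle.load(open("w3.pkl","rb"));b=pickle.load(open("w4.pkl","rb"))
res={}
for n,d,c in(("a",a,(305,150)),("b",b,(309,200))):
    hsv=cv2.cvtColor(d["pixels"],cv2.COLOR_RGB2HSV);print(hsv[c[1],c[0]])
    m=((hsv[:,:,2]>170)&(hsv[:,:,1]<150)).astype(np.uint8)
    k,l,st,ce=cv2.connectedComponentsWithStats(m);i=l[c[1],c[0]];print(st[i],ce[i])
    rows=range(st[i][1],st[i][1]+st[i][3])
    E={v:(np.where(l[v]==i)[0].min(),np.where(l[v]==i)[0].max()+0.0) for v in rows}
    for v in list(rows)[:3]+list(rows)[-4:]: print(v,E[v])
    res[n]=E
    P=[onz(d,np.mean(E[v]),v,.038)[:2] for v in list(rows)[5:-8]];P=np.array(P)
    w=[np.linalg.norm(onz(d,E[v][1]+.5,v,.038)-onz(d,E[v][0]-.5,v,.038)) for v in list(rows)[5:-8]]
    vx,vy,x0,y0=cv2.fitLine(P.astype(np.float32),cv2.DIST_L2,0,.01,.01).ravel()
    print(n,"yaw",np.degrees(np.arctan2(vy,vx)),"w",np.median(w), "ends",onz(d,np.mean(E[rows[0]]),rows[0]-.5,.038),onz(d,np.mean(E[rows[-1]]),rows[-1]+.5,.038), "line at x=.46",y0+vy/vx*(.46-x0))
ra,rb=max(res["a"]),max(res["b"])
print("tail",tri([(a,np.mean(res["a"][ra-3]),ra+.5),(b,np.mean(res["b"][rb-3]),rb+.5)]))
E
python3 m2.py
```

```text
[ 30   9 247]
[ 267    0   63  252 9607] [297.97366504 115.83959613]
0 (np.int64(267), np.float64(307.0))
1 (np.int64(267), np.float64(306.0))
2 (np.int64(267), np.float64(307.0))
248 (np.int64(304), np.float64(321.0))
249 (np.int64(304), np.float64(321.0))
250 (np.int64(304), np.float64(320.0))
251 (np.int64(305), np.float64(315.0))
a yaw 7.827661 w 0.034930126107195605 ends [ 0.60689538 -0.32024284  0.038     ] [ 0.3888962  -0.35730965  0.038     ] line at x=.46 -0.3442861
[ 30  11 247]
[ 283   50   42  282 8842] [302.3210812  186.10981678]
50 (np.int64(301), np.float64(316.0))
51 (np.int64(299), np.float64(317.0))
52 (np.int64(298), np.float64(318.0))
328 (np.int64(300), np.float64(317.0))
329 (np.int64(300), np.float64(317.0))
330 (np.int64(301), np.float64(317.0))
331 (np.int64(301), np.float64(316.0))
b yaw 8.447301 w 0.0320837221563653 ends [ 0.65656977 -0.31742804  0.038     ] [ 0.39121525 -0.35939175  0.038     ] line at x=.46 -0.3418806
tail (array([ 0.38661217, -0.35985323,  0.02981954]), [np.float64(5.063405641517169e-05), np.float64(5.0634056415116065e-05)])
```

```bash
sed -i 's/<150)/<75)/; s/>170/>200/' m2.py; cat >> m2.py <<'E'
# height from width & lines: right/left edges at two views of cradle? triangulate line: intersect planes
def plane(d,E):
    vs=sorted(E)[8:-8];q=[]
    for side in (0,1):
        N=[];
        dirs=np.array([ray(d,E[v][side]+(.5 if side else -.5),v)[1] for v in vs])
        q.append(np.linalg.svd(dirs)[2][-1])
    return d["eye"],q
(ea,qa),(eb,qb)=plane(a,res["a"]),plane(b,res["b"])
for s in(0,1):
    n1,n2=qa[s],qb[s];dr=np.cross(n1,n2);dr/=np.linalg.norm(dr);print("edge dir",dr,"angle between planes",np.degrees(np.arccos(abs(n1@n2))))
E
python3 m2.py
python3 - <<'E'
from h import *
import pickle
d=pickle.load(open("w4.pkl","rb"));crop(d,270,40,350,345,1.9,"w4c.png")
crop(d,270,270,350,345,7,"w4t.png")
d=pickle.load(open("w3.pkl","rb"));crop(d,270,190,350,265,7,"w3t.png")
E
```

```text
[ 30   9 247]
[ 284    0   37  251 4467] [302.27042758 121.5133199 ]
0 (np.int64(284), np.float64(302.0))
1 (np.int64(284), np.float64(302.0))
2 (np.int64(284), np.float64(302.0))
247 (np.int64(305), np.float64(320.0))
248 (np.int64(305), np.float64(320.0))
249 (np.int64(305), np.float64(320.0))
250 (np.int64(306), np.float64(312.0))
a yaw 9.068862 w 0.016009507084954022 ends [ 0.60731142 -0.32525515  0.038     ] [ 0.38982261 -0.35626249  0.038     ] line at x=.46 -0.3484829
[ 30  11 247]
[ 299   51   19  280 4710] [308.28004246 186.6044586 ]
51 (np.int64(302), np.float64(315.0))
52 (np.int64(300), np.float64(317.0))
53 (np.int64(299), np.float64(317.0))
327 (np.int64(301), np.float64(316.0))
328 (np.int64(301), np.float64(316.0))
329 (np.int64(302), np.float64(316.0))
330 (np.int64(302), np.float64(316.0))
b yaw 9.059614 w 0.01572761954028839 ends [ 0.65577676 -0.31755444  0.038     ] [ 0.39244862 -0.35972337  0.038     ] line at x=.46 -0.34845704
tail (array([ 0.38745022, -0.35974038,  0.02920006]), [np.float64(1.6233276009352613e-05), np.float64(1.6233276009313917e-05)])
edge dir [-0.98404669 -0.15164826 -0.09303186] angle between planes 0.7151832388073815
edge dir [-0.98487136 -0.15789604  0.07139496] angle between planes 0.6676927582287329
```

View pics/w4t.png

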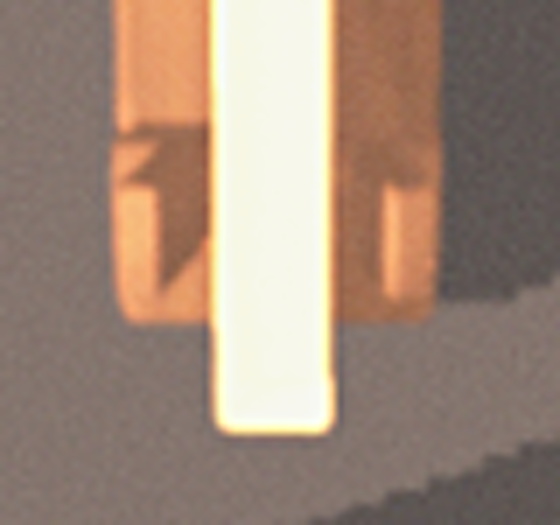

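View pics/w3t.png

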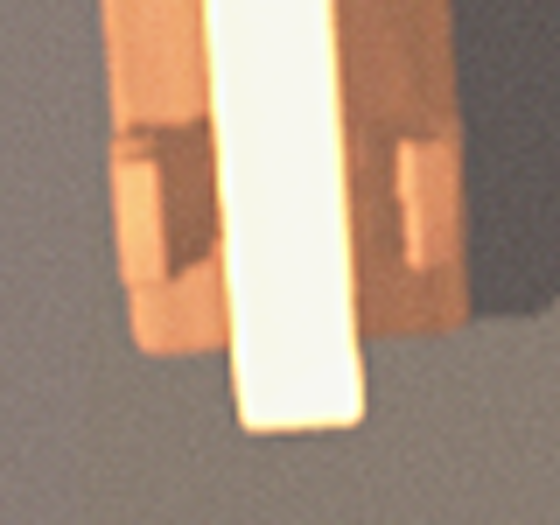

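```bash
python3 - <<'E'
from h import *
import pickle
a=pickle.load(open("w3.pkl","rb"));b=pickle.load(open("w4.pkl","rb"))
u=np.array([np.cos(np.radians(9.06)),np.sin(np.radians(9.06)),0])
print("tail",onz(b,309,331.9,.0325)-.0015*u,onz(a,313,251.7,.0302)-.0005*u,"lip",onz(b,308.5,50,.038))
for n,p in {"rear cradle rear":(309,270+300/7),"rear cradle front":(309,270+182/7),"front cradle":(309,134)}.items(): print(n,onz(b,*p,.032))
E
```

```text
tail [ 0.38626573 -0.36056564  0.0325    ] [ 0.38605983 -0.36039001  0.0302    ] lip [ 0.65617335 -0.31749123  0.038     ]
rear cradle rear [ 0.40938383 -0.35690765  0.032     ]
rear cradle front [ 0.4281993  -0.35394035  0.032     ]
front cradle [ 0.58679445 -0.32883007  0.032     ]
```

Both views agree on the stick line: yaw 9.06°, width 16 mm at z = 38 mm. The cradle spacing comes out at 170 mm, as given. Cradles and lip put the grip at (0.449, −0.350), while the tail silhouette reads about 7 mm short. That isn't critical, because contact will be found by feel. I'll approach now.

```bash
python3 - <<'E'
from plan import *
plan((.449,-.3503,.09),-80.94,5,.5)
E
```

```text
[0.001, -0.002, 0.007, -0.002, 0.0144, 0.0311, 0.5]
[0.001, -0.002, 0.007, -0.002, 0.0144, 0.0311, 0.5]
[0.001, -0.002, 0.007, -0.002, 0.0144, 0.0311, 0.5]
[0.001, -0.002, 0.007, -0.0019, 0.0145, 0.0311, 0.5]
[0.001, -0.002, 0.007, -0.0019, 0.0144, 0.031, 0.5]
end [ 0.449  -0.3503  0.09  ] yaw -80.93
```

>>> {"api": "carry_out", "payload": {"commands": [[0,0,0,-0.002,0.0145,0.031,0.5],[0,0,0.01,-0.002,0.0145,0.031,0.5],[0,0,0.01,-0.002,0.0145,0.031,0.5],[0,0,0.01,-0.002,0.0145,0.031,0.5],[0,0,0.01,-0.002,0.0145,0.031,0.5],[0,0,0,0,0,0,0.5],[0,0,0,0,0,0,0.5]]}}

```text
time_s: 5.92
tool_pos: [0.4418, -0.3503, 0.0912]
ee_rot: [[0.153, -0.988, 0.004], [-0.988, -0.153, -0.006], [0.006, -0.003, -1.0]]
force: [-0.4, -0.9, 0.6]
gripper_width: 0.504
```

```bash
python3 - <<'E'
from plan import *
s=r.sense();print(s["tool_pos"],s["gripper_width"],s["force"])
plan((.449,-.3503,.016),-80.94,4,.5)
d=get_image("wrist");cv2.imwrite("pics/w5.png",d["pixels"][:,:,::-1])
E
```

```text
[ 0.44183089 -0.35032796  0.09118268] 0.5035347256349815 [-0.41352484 -0.93293286  0.56805989]
[-0.004, -0.009, -0.007, 0.0002, -0.0017, 0.0188, 0.5]
[-0.004, -0.009, -0.007, 0.0002, -0.0017, 0.0188, 0.5]
[-0.004, -0.009, -0.007, 0.0002, -0.0018, 0.0188, 0.5]
[-0.004, -0.009, -0.007, 0.0002, -0.0018, 0.0188, 0.5]
end [ 0.4491 -0.3503  0.016 ] yaw -80.92
```

View pics/w5.png

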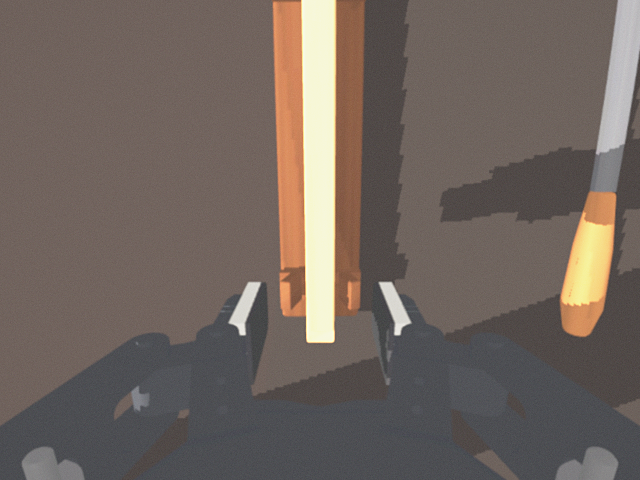

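The stick (px 320) is centred between the fingers (266..373). Descending.

>>> {"api": "carry_out", "payload": {"commands": [[0,0,0,0,-0.002,0.018,0.5],[-0.01,-0.01,-0.01,0,-0.002,0.018,0.5],[-0.01,-0.01,-0.01,0,-0.002,0.018,0.5],[0,-0.01,-0.01,0,-0.001,0.014,0.5],[0,0,0,0,0,0.003,0.5],[0,0,0,0,0,0,0.5]]}}

```text
time_s: 6.72
tool_pos: [0.4544, -0.3522, 0.0211]
ee_rot: [[0.16, -0.987, 0.006], [-0.987, -0.16, -0.006], [0.007, -0.005, -1.0]]
force: [-0.1, -0.9, 0.3]
gripper_width: 0.501
```

```bash
python3 - <<'E'
from plan import *
plan((.449,-.3503,.016),-80.94,1,.5)
d=get_image("wrist");cv2.imwrite("pics/w6.png",d["pixels"][:,:,::-1])
E
```

```text
[-0.03, -0.041, 0.015, -0.0027, 0.005, 0.0051, 0.5]
end [ 0.449  -0.3503  0.016 ] yaw -80.94
```

View pics/w6.png

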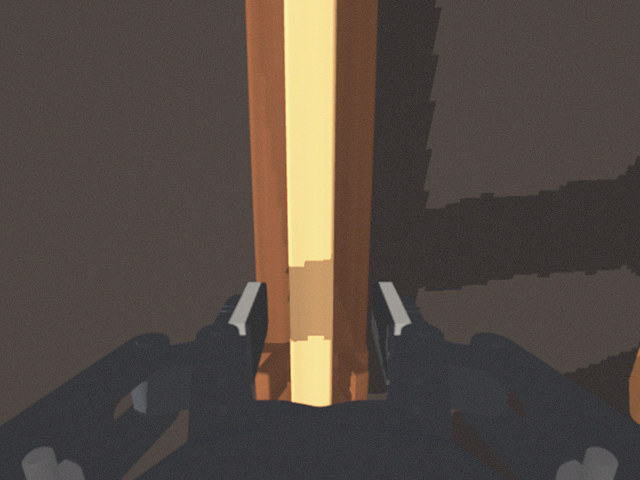

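>>> {"api": "carry_out", "payload": {"commands": [[-0.03,-0.04,0.015,-0.0027,0.005,0.005,0.5],[0,0,0,0,0,0,0.5],[0,0,0,0,0,0,0.5]]}}

```text
time_s: 7.15
tool_pos: [0.4491, -0.3508, 0.017]
ee_rot: [[0.157, -0.988, 0.001], [-0.988, -0.157, -0.001], [0.001, -0.001, -1.0]]
force: [0.3, 0.3, 1.0]
gripper_width: 0.496
```

```bash
python3 - <<'E'
from plan import *
plan((.449,-.3503,.016),-80.94,1,.5);print(r.sense()["force"])
E
```

```text
[-0.006, -0.007, -0.003, -0.0005, 0.0, 0.001, 0.5]
end [ 0.449  -0.3503  0.016 ] yaw -80.94
[0.26943602 0.31348095 1.04940033]
```

>>> {"api": "carry_out", "payload": {"commands": [[0,0,0,0,0,0.001,0.7],[0,0,0,0,0,0,0.9],[0,0,0,0,0,0,1],[0,0,0,0,0,0,1],[0,0,0,0,0,0,1]]}}

```text
time_s: 7.78
tool_pos: [0.4493, -0.351, 0.0164]
ee_rot: [[0.157, -0.988, 0.002], [-0.988, -0.157, -0.002], [0.002, -0.002, -1.0]]
force: [0.4, 0.7, 0.4]
gripper_width: 0.171
```

```bash
python3 - <<'E'
from plan import *
s=r.sense();print(s)
E
```

```text
{'time_s': 7.775, 'q': array([-3.79934603e+01,  2.89740511e+01, -2.10378658e+01,  3.98528044e+01,
       -7.27532813e-03,  1.32971710e+02]), 'qd': array([-0.05611939,  0.0530349 , -0.01946153, -0.11377109,  0.0324248 ,
        0.0450563 ]), 'tau': array([ 7.28996820e-02, -4.81784499e+01,  1.97301579e+01, -4.51446162e-02,
        3.00095358e-02, -1.01501853e-02]), 'tool_pos': array([ 0.44929562, -0.35099726,  0.01642089]), 'ee_rot': array([[ 0.15703307, -0.98759174,  0.00178254],
       [-0.98759168, -0.15703587, -0.00155347],
       [ 0.00181412, -0.00151648, -0.9999972 ]]), 'force': array([0.42347038, 0.67065549, 0.4468681 ]), 'wrist_torque': array([-0.02622847,  0.04141354,  0.02470332]), 'gripper_width': 0.17123140598566253}
```

Gripped: opening 0.171 (about 15–16 mm). The pick pose for the return is (0.4493, −0.3510, 0.0164), tool yaw −80.97. Lifting.

>>> {"api": "carry_out", "payload": {"commands": [[0,0,0,0,0,-0.006,1],[0,0,0,0,0,-0.015,1],[0,0,0,0,0,-0.02,1],[0,0,0,0,0,-0.025,1],[0,0,0,0,0,-0.025,1],[0,0,0,0,0,-0.015,1],[0,0,0,0,0,0,1]]}}

```text
time_s: 8.65
tool_pos: [0.4498, -0.3513, 0.1313]
ee_rot: [[0.157, -0.988, 0.005], [-0.988, -0.157, -0.004], [0.005, -0.004, -1.0]]
force: [0.6, 0.6, -0.8]
gripper_width: 0.172
```

```bash
python3 - <<'E'
from plan import *
s=r.sense();print(s["force"],s["wrist_torque"],s["gripper_width"])
plan((.5229,-.2103,.115),-8.15,11,1)
d=get_image("wrist");cv2.imwrite("pics/w7.png",d["pixels"][:,:,::-1])
E
```

```text
[ 0.64776598  0.61058706 -0.76076782] [0.00111581 0.01069772 0.03228764] 0.1723594030443427
[-0.0, -0.003, -0.662, -0.0116, -0.0086, 0.0015, 1]
[-0.0, -0.003, -0.662, -0.0106, -0.0099, 0.0015, 1]
[-0.0, -0.003, -0.662, -0.0093, -0.011, 0.0015, 1]
[-0.0, -0.003, -0.662, -0.008, -0.012, 0.0015, 1]
[-0.0, -0.003, -0.662, -0.0066, -0.0129, 0.0015, 1]
[-0.0, -0.003, -0.662, -0.0051, -0.0135, 0.0015, 1]
[-0.0, -0.003, -0.662, -0.0035, -0.014, 0.0015, 1]
[-0.0, -0.003, -0.662, -0.0018, -0.0143, 0.0014, 1]
[-0.0, -0.003, -0.662, -0.0001, -0.0144, 0.0015, 1]
[-0.0, -0.003, -0.662, 0.0015, -0.0144, 0.0014, 1]
[-0.0, -0.003, -0.662, 0.0032, -0.0141, 0.0015, 1]
end [ 0.5229 -0.2103  0.115 ] yaw -8.14
```

View pics/w7.png

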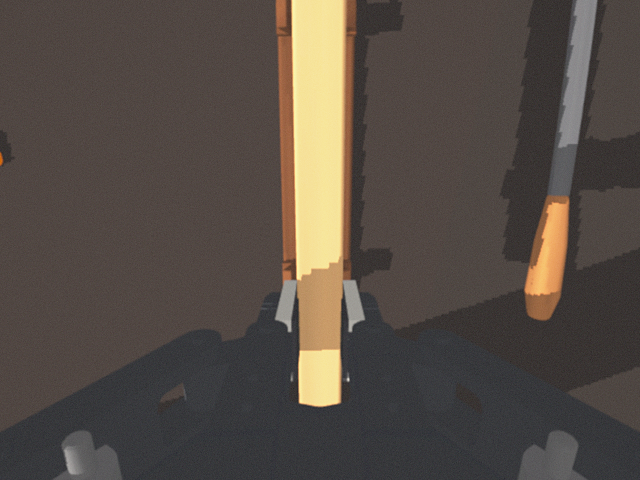

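The stick is lifted and centred between the pads (column 320), and the rest is undisturbed.

>>> {"api": "carry_out", "payload": {"commands": [[0,0,-0.4,-0.006,-0.005,0,1],[0,0,-0.66,-0.011,-0.009,0.001,1],[0,0,-0.66,-0.01,-0.01,0.001,1],[0,0,-0.66,-0.009,-0.011,0.001,1],[0,0,-0.66,-0.008,-0.012,0.001,1],[0,0,-0.66,-0.0065,-0.013,0.001,1],[0,0,-0.66,-0.005,-0.0135,0.001,1],[0,0,-0.66,-0.0035,-0.014,0.001,1],[0,0,-0.66,-0.002,-0.014,0.001,1],[0,0,-0.66,0,-0.014,0.001,1],[0,0,-0.3,0.001,-0.007,0,1],[0,0,0,0,0,0,1]]}}

```text
time_s: 10.2
tool_pos: [0.501, -0.2119, 0.1117]
ee_rot: [[0.977, -0.215, -0.013], [-0.214, -0.977, 0.005], [-0.014, -0.002, -1.0]]
force: [-0.1, -0.2, -0.2]
gripper_width: 0.171
```

```bash
python3 - <<'E'
from plan import *
s=r.sense();print(s["force"],s["wrist_torque"],s["gripper_width"])
plan((.5229,-.2103,.10),-8.15,3,1)
d=get_image("wrist");cv2.imwrite("pics/w8.png",d["pixels"][:,:,::-1])
E
```

```text
[-0.1053109  -0.16817209 -0.18788228] [-0.07162313  0.00988047 -0.01351357] 0.1706443751135657
[-0.006, 0.026, -0.141, 0.0071, -0.0021, 0.0038, 1]
[-0.006, 0.026, -0.141, 0.0071, -0.0019, 0.0039, 1]
[-0.006, 0.026, -0.141, 0.0071, -0.0017, 0.0038, 1]
end [ 0.5229 -0.2103  0.1   ] yaw -8.16
```

View pics/w8.png

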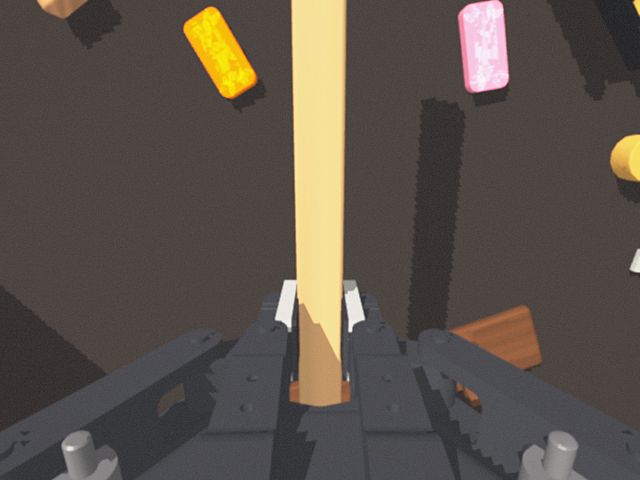

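>>> {"api": "carry_out", "payload": {"commands": [[0,0.02,-0.14,0.007,-0.002,0.004,1],[0,0.02,-0.14,0.007,-0.002,0.004,1],[0,0.02,-0.14,0.007,-0.002,0.004,1],[0,0,0,0,0,0,1]]}}

```text
time_s: 10.75
tool_pos: [0.5237, -0.211, 0.098]
ee_rot: [[0.99, -0.141, -0.002], [-0.141, -0.99, 0.003], [-0.003, -0.003, -1.0]]
force: [0.4, 0.1, -0.2]
gripper_width: 0.171
```

```bash
python3 - <<'E'
from plan import *
plan((.5229,-.2103,.055),-8.15,4,1)
E
```

```text
[-0.004, 0.004, 0.002, -0.0002, -0.0001, 0.0107, 1]
[-0.004, 0.004, 0.002, -0.0002, -0.0001, 0.0108, 1]
[-0.004, 0.004, 0.002, -0.0002, -0.0001, 0.0107, 1]
[-0.004, 0.004, 0.002, -0.0002, -0.0002, 0.0108, 1]
end [ 0.5229 -0.2103  0.055 ] yaw -8.16
```

>>> {"api": "carry_out", "payload": {"commands": [[-0.004,0.004,0,0,0,0.011,1],[-0.004,0.004,0,0,0,0.011,1],[-0.004,0.004,0,0,0,0.011,1],[-0.004,0.004,0,0,0,0.01,1],[0,0,0,0,0,0,1],[0,0,0,0,0,0,1]]}}

```text
time_s: 11.5
tool_pos: [0.5224, -0.2106, 0.0511]
ee_rot: [[0.99, -0.141, -0.002], [-0.141, -0.99, 0.001], [-0.002, -0.0, -1.0]]
force: [0.0, 0.0, -1.0]
gripper_width: 0.177
```

```bash
python3 - <<'E'
from plan import *
import pickle
s=plan((.5229,-.2103,.0430),-8.15,2,1)
for n in("scene","side"):
    d=get_image(n);pickle.dump(d,open(n+"9.pkl","wb"))
    if n=="scene": crop(d,240,200,440,340,4,"s9.png")
    else: crop(d,240,180,360,320,4,"d9.png")
d=get_image("wrist");cv2.imwrite("pics/w9.png",d["pixels"][:,:,::-1])
E
```

```text
[-0.001, 0.006, 0.002, 0.0002, -0.0002, 0.004, 1]
[-0.001, 0.006, 0.002, 0.0003, -0.0002, 0.0041, 1]
end [ 0.5229 -0.2103  0.043 ] yaw -8.15
```

View pics/s9.png

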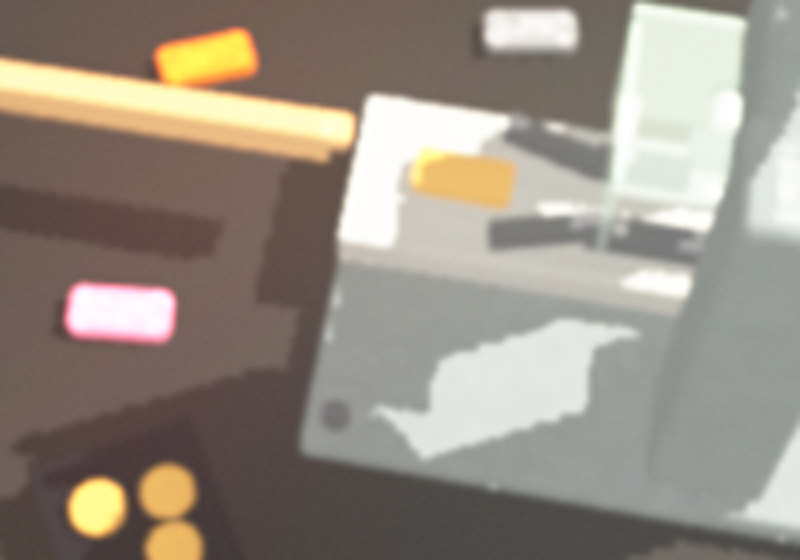

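View pics/d9.png

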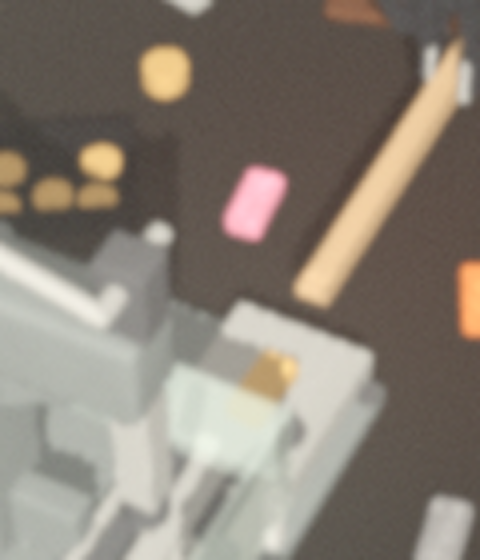

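View pics/w9.png

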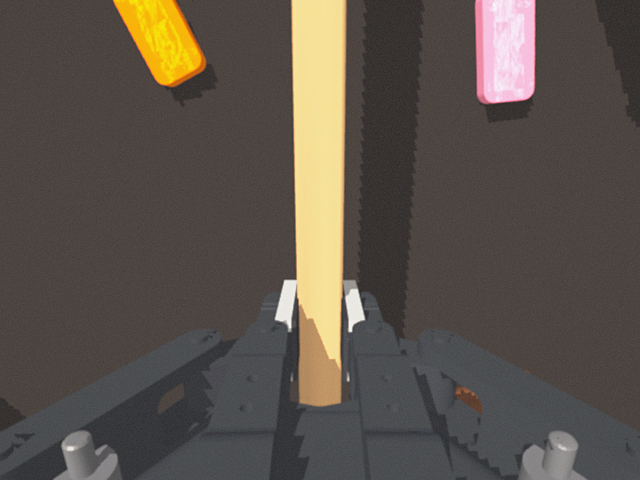

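```bash
python3 - <<'E'
from plan import *
import pickle
s=r.sense();p=s["tool_pos"];R=s["ee_rot"]
# stick frame: fwd=-tool y, left = -tool x, up=-tool z ; underside = TCP z -0.0004
def S(f,l,u): return p+R@np.array([-l,-f,-(u-.0004)])
for n,o,k in(("scene",(240,200,440,340),4),("side",(240,180,360,320),4)):
    d=pickle.load(open(n+"9.pkl","rb"));im=np.ascontiguousarray(d["pixels"][o[1]:o[3],o[0]:o[2],::-1]);im=cv2.resize(im,None,fx=k,fy=k,interpolation=cv2.INTER_CUBIC)
    q=lambda P:tuple(int(x) for x in ((proj(d,P)-np.array(o[:2])+.5)*k))
    for a,b in(((210,8,22),(210,-8,22)),((210,8,12),(210,-8,12)),((210,8,22),(210,8,12)),((210,-8,22),(210,-8,12)),((210,8,22),(100,8,22)),((210,-8,22),(100,-8,22)),((200,-8,0),(100,-8,0)),((200,8,0),(200,-8,0))):
        cv2.line(im,q(S(*np.array(a)/1000)),q(S(*np.array(b)/1000)),(255,0,0),1)
    cv2.imwrite(f"pics/{n}9o.png",im)
E
```

```text
(no output)
```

View pics/scene9o.png

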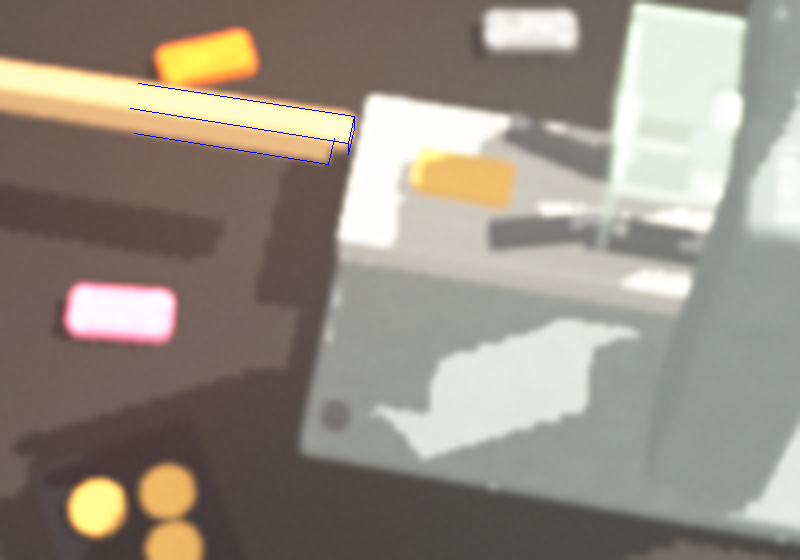

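View pics/side9o.png

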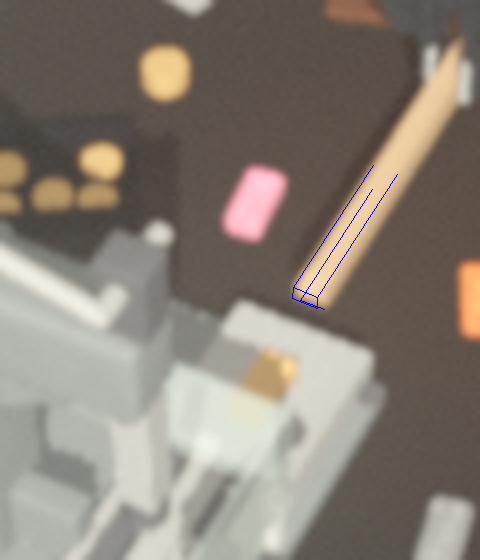

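The model outline of the held stick fits the scene view. In the side view it is off by about 2.5 px, the same calibration offset I saw on the bed corners. Lowering to working height and advancing to just short of the blank.

>>> {"api": "carry_out", "payload": {"commands": [[0,0.006,0,0,0,0.005,1],[0,0.006,0,0,0,0.0035,1],[0,0,0,0,0,0,1],[0,0,0,0,-0.008,0,1],[0,0,0,0,-0.01,0,1],[0,0,0,0,-0.008,0,1],[0,0,0,0,0,0,1]]}}

```text
time_s: 12.52
tool_pos: [0.5272, -0.1828, 0.0431]
ee_rot: [[0.99, -0.14, 0.002], [-0.14, -0.99, -0.0], [0.002, -0.0, -1.0]]
force: [0.7, -0.0, -1.0]
gripper_width: 0.171
```

```bash
cat > along.py <<'E'
from plan import *
f=np.array([np.cos(np.radians(81.85)),np.sin(np.radians(81.85))]);n=np.array([-f[1],f[0]]);E0=np.array([.5527,-.0024])
def st():
    s=r.sense();p=s["tool_pos"];v=p[:2]-E0;R=s["ee_rot"]
    print("t",s["time_s"],"face along %.4f lat %.4f z %.4f yaw %.2f"%(v@f+.2,v@n,p[2],np.degrees(np.arctan2(R[1,0],R[0,0]))),"tilt",R[2,:2].round(4),"F along %.2f lat %.2f z %.2f"%(s["force"][:2]@f,s["force"][:2]@n,s["force"][2]),"T",s["wrist_torque"].round(3),"w %.3f"%s["gripper_width"])
if __name__=="__main__": st()
E
python3 along.py
```

```text
t 12.525 face along 0.0178 lat -0.0003 z 0.0431 yaw -8.07 tilt [ 0.0022 -0.0003] F along 0.08 lat -0.74 z -0.97 T [-0.105  0.031 -0.037] w 0.171
```

>>> {"api": "carry_out", "payload": {"commands": [[0,0,0,0,-0.005,0,1],[0,0,0,0,-0.005,0,1],[0,0,0,0,-0.003,0,1],[0,0,0,0,-0.003,0,1],[0,0,0,0,-0.004,0,1],[0,0,0,0,-0.004,0,1],[0,0,0,0,-0.005,0,1],[0,0,0,0,-0.005,0,1],[0,0,0,0,-0.005,0,1],[0,0,0,0,0,0,1]]}}

```text
time_s: 13.78
tool_pos: [0.5333, -0.1418, 0.0433]
ee_rot: [[0.99, -0.14, 0.003], [-0.14, -0.99, -0.001], [0.003, 0.0, -1.0]]
force: [-0.5, 0.3, -0.9]
gripper_width: 0.173
```

```bash
python3 along.py; python3 - <<'E'
from plan import *
d=get_image("scene");crop(d,300,190,500,330,4,"s10.png")
d=get_image("side");crop(d,220,200,360,320,5,"d10.png")
E
```

```text
t 13.775 face along 0.0593 lat -0.0005 z 0.0433 yaw -8.08 tilt [0.0027 0.0003] F along 0.19 lat 0.53 z -0.88 T [-0.072 -0.003  0.021] w 0.173
```

View pics/s10.png

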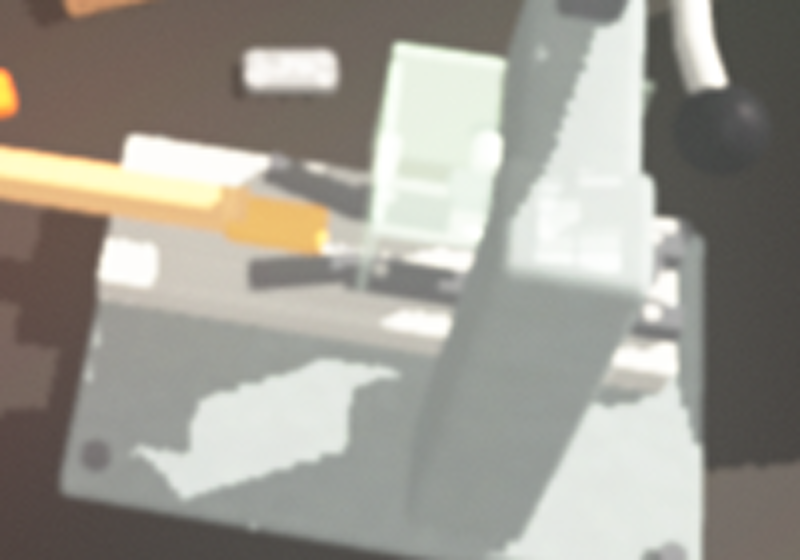

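View pics/d10.png

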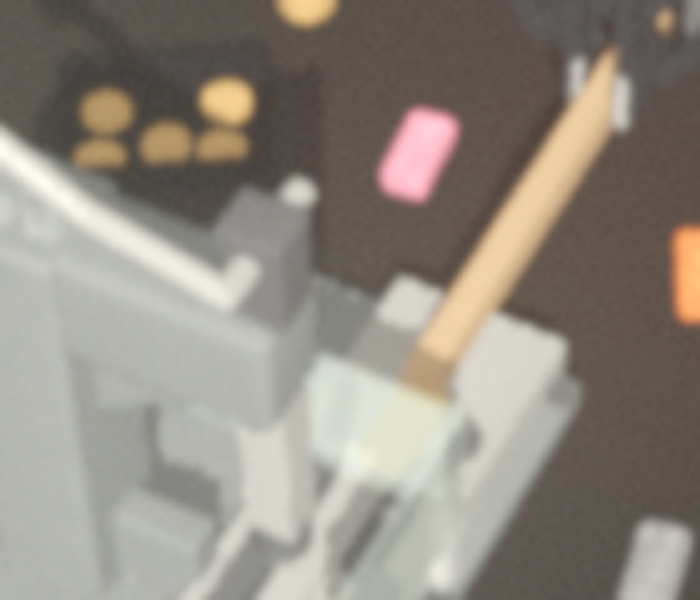

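The blank is under the lip and straight, its front entering the narrow part of the lead-in. The force is negligible. Pushing on.

>>> {"api": "carry_out", "payload": {"commands": [[0,-0.008,0,0,-0.004,0,1],[0,-0.008,0,0,-0.005,0,1],[0,0,0,0,-0.005,0,1],[0,0,0,0,-0.005,0,1],[0,0,0,0,-0.005,0,1],[0,0,0,0,-0.004,0,1]]}}

```text
time_s: 14.62
tool_pos: [0.5374, -0.113, 0.0432]
ee_rot: [[0.99, -0.142, -0.0], [-0.142, -0.99, -0.001], [-0.0, 0.001, -1.0]]
force: [-0.4, -1.2, -0.3]
gripper_width: 0.174
```

```bash
python3 along.py; python3 - <<'E'
from plan import *
d=get_image("scene");crop(d,300,190,500,330,4,"s11.png")
E
```

```text
t 14.625 face along 0.0883 lat -0.0005 z 0.0432 yaw -8.14 tilt [-0.0004  0.0008] F along -1.22 lat 0.22 z -0.29 T [-0.108 -0.025 -0.035] w 0.174
```

View pics/s11.png

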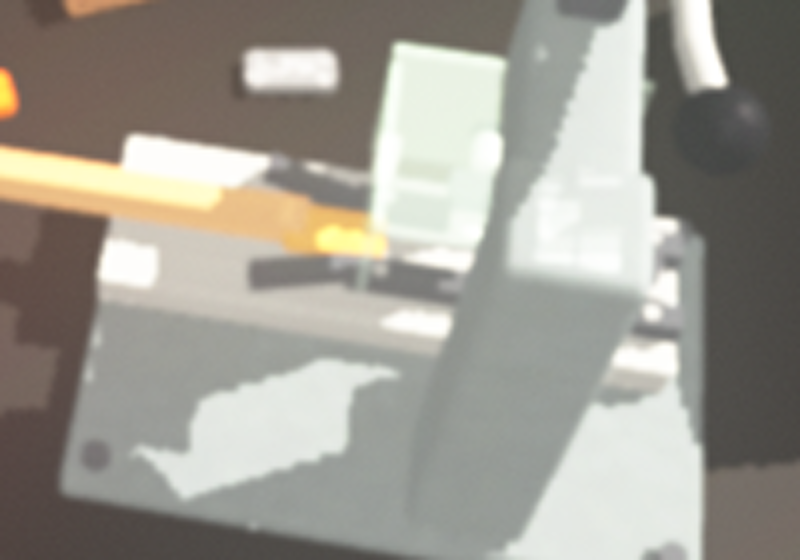

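>>> {"api": "carry_out", "payload": {"commands": [[0,0,0,0,-0.005,0,1],[0,0,0,0,-0.005,0,1],[0,0,0,0,-0.005,0,1],[0,0,0,0,-0.005,0,1],[0,0,0,0,-0.003,0,1]]}}

```text
time_s: 15.3
tool_pos: [0.5409, -0.0883, 0.0432]
ee_rot: [[0.99, -0.141, -0.0], [-0.141, -0.99, -0.0], [-0.0, 0.0, -1.0]]
force: [0.6, 0.5, -1.3]
gripper_width: 0.172
```

```bash
python3 along.py
```

```text
t 15.3 face along 0.1133 lat -0.0005 z 0.0432 yaw -8.13 tilt [-0.0003  0.0004] F along 0.59 lat -0.49 z -1.32 T [-0.134 -0.005  0.059] w 0.172
```

>>> {"api": "carry_out", "payload": {"commands": [[0,0,0,0,-0.003,0,1],[0,0,0,0,-0.003,0,1],[0,0,0,0,-0.003,0,1]]}}

```text
time_s: 15.68
tool_pos: [0.5423, -0.0788, 0.0432]
ee_rot: [[0.99, -0.141, -0.0], [-0.141, -0.99, -0.0], [-0.0, 0.0, -1.0]]
force: [-0.8, -0.5, -0.3]
gripper_width: 0.17
```

```bash
python3 along.py
```

```text
t 15.675 face along 0.1229 lat -0.0005 z 0.0432 yaw -8.13 tilt [-0.0003  0.0005] F along -0.62 lat 0.69 z -0.35 T [-0.123  0.025 -0.067] w 0.170
```

>>> {"api": "carry_out", "payload": {"commands": [[0,0,0,0,-0.003,0,1],[0,0,0,0,-0.003,0,1]]}}

```text
time_s: 15.92
tool_pos: [0.5433, -0.0727, 0.0432]
ee_rot: [[0.99, -0.142, -0.0], [-0.142, -0.99, -0.001], [-0.0, 0.001, -1.0]]
force: [0.0, 0.3, 0.2]
gripper_width: 0.173
```

```bash
python3 along.py
```

```text
t 15.925 face along 0.1290 lat -0.0006 z 0.0432 yaw -8.15 tilt [-0.      0.0009] F along 0.30 lat 0.03 z 0.17 T [-0.123 -0.04  -0.065] w 0.173
```

>>> {"api": "carry_out", "payload": {"commands": [[0,0,0,0,-0.002,0,1],[0,0,0,0,-0.002,0,1]]}}

```text
time_s: 16.18
tool_pos: [0.544, -0.0694, 0.0434]
ee_rot: [[0.99, -0.142, -0.0], [-0.142, -0.99, -0.003], [0.0, 0.003, -1.0]]
force: [0.1, -3.5, 0.4]
gripper_width: 0.173
```

```bash
python3 along.py
```

```text
t 16.175 face along 0.1325 lat -0.0009 z 0.0434 yaw -8.18 tilt [0.0004 0.003 ] F along -3.45 lat -0.63 z 0.44 T [-0.733  0.    -0.102] w 0.173
```

>>> {"api": "carry_out", "payload": {"commands": [[0,0,0,0,-0.002,0,1],[0,0,0,0,-0.002,0,1]]}}

```text
time_s: 16.42
tool_pos: [0.5449, -0.0664, 0.0436]
ee_rot: [[0.99, -0.143, 0.001], [-0.143, -0.99, -0.005], [0.001, 0.005, -1.0]]
force: [-0.6, -3.8, 0.0]
gripper_width: 0.172
```

```bash
python3 along.py
```

```text
t 16.425 face along 0.1356 lat -0.0014 z 0.0436 yaw -8.25 tilt [0.0014 0.0051] F along -3.83 lat 0.10 z 0.04 T [-0.681 -0.015 -0.144] w 0.172
```

The plunger is engaged at about 3.8 N. Continuing in small steps with slight drift correction.

>>> {"api": "carry_out", "payload": {"commands": [[0.02,0,-0.01,-0.0005,-0.002,0.0003,1],[0.02,0,-0.01,-0.0005,-0.002,0.0003,1]]}}

```text
time_s: 16.68
tool_pos: [0.5446, -0.0622, 0.043]
ee_rot: [[0.99, -0.14, 0.002], [-0.14, -0.99, 0.002], [0.002, -0.002, -1.0]]
force: [-0.8, -2.2, -0.8]
gripper_width: 0.173
```

```bash
python3 along.py
```

```text
t 16.675 face along 0.1397 lat -0.0005 z 0.0430 yaw -8.05 tilt [ 0.0016 -0.002 ] F along -2.33 lat 0.46 z -0.85 T [-0.683 -0.004 -0.117] w 0.173
```

>>> {"api": "carry_out", "payload": {"commands": [[0.01,0,-0.01,-0.0003,-0.002,0.0001,1],[0.01,0,-0.01,-0.0003,-0.002,0,1]]}}

```text
time_s: 16.92
tool_pos: [0.5447, -0.058, 0.0427]
ee_rot: [[0.991, -0.137, 0.003], [-0.137, -0.991, 0.005], [0.002, -0.005, -1.0]]
force: [0.7, -3.3, -0.8]
gripper_width: 0.172
```

```bash
python3 along.py
```

```text
t 16.925 face along 0.1438 lat 0.0000 z 0.0427 yaw -7.87 tilt [ 0.0019 -0.0054] F along -3.18 lat -1.16 z -0.84 T [-0.794 -0.168 -0.318] w 0.172
```

>>> {"api": "carry_out", "payload": {"commands": [[-0.015,0,0.015,0,-0.002,0,1],[-0.005,0,0.005,0,-0.002,0,1]]}}

```text
time_s: 17.18
tool_pos: [0.5455, -0.0538, 0.0428]
ee_rot: [[0.99, -0.141, 0.003], [-0.141, -0.99, 0.002], [0.002, -0.002, -1.0]]
force: [1.1, -3.2, -1.3]
gripper_width: 0.174
```

```bash
python3 along.py
```

```text
t 17.175 face along 0.1481 lat -0.0002 z 0.0428 yaw -8.09 tilt [ 0.0023 -0.0019] F along -3.01 lat -1.56 z -1.33 T [-0.712 -0.096 -0.269] w 0.174
```

>>> {"api": "carry_out", "payload": {"commands": [[0,0,0.005,0,-0.0015,0,1],[0,0,0,0,-0.0015,0,1]]}}

```text
time_s: 17.42
tool_pos: [0.5464, -0.0504, 0.043]
ee_rot: [[0.99, -0.142, 0.003], [-0.142, -0.99, 0.002], [0.003, -0.002, -1.0]]
force: [1.7, -2.5, -0.5]
gripper_width: 0.174
```

```bash
python3 along.py
```

```text
t 17.425 face along 0.1516 lat -0.0005 z 0.0430 yaw -8.14 tilt [ 0.003  -0.0022] F along -2.26 lat -2.03 z -0.49 T [-0.637 -0.174 -0.267] w 0.174
```

>>> {"api": "carry_out", "payload": {"commands": [[0,0,0,0,-0.0015,0,1],[0,0,0,0,-0.0015,0,1]]}}

```text
time_s: 17.68
tool_pos: [0.547, -0.047, 0.043]
ee_rot: [[0.99, -0.142, 0.003], [-0.142, -0.99, 0.002], [0.003, -0.003, -1.0]]
force: [1.5, -3.0, -1.3]
gripper_width: 0.173
```

```bash
python3 along.py
```

```text
t 17.675 face along 0.1551 lat -0.0006 z 0.0430 yaw -8.14 tilt [ 0.0031 -0.0028] F along -2.77 lat -1.94 z -1.32 T [-0.592 -0.174 -0.223] w 0.173
```

>>> {"api": "carry_out", "payload": {"commands": [[0,0,0,0,-0.0015,0,1],[0,0,0,0,-0.0015,0,1]]}}

```text
time_s: 17.92
tool_pos: [0.5474, -0.0437, 0.043]
ee_rot: [[0.99, -0.141, 0.003], [-0.141, -0.99, 0.002], [0.003, -0.003, -1.0]]
force: [0.8, -2.2, -0.8]
gripper_width: 0.175
```

```bash
python3 along.py
```

```text
t 17.925 face along 0.1583 lat -0.0006 z 0.0430 yaw -8.13 tilt [ 0.003  -0.0029] F along -2.05 lat -1.09 z -0.79 T [-0.603 -0.185 -0.24 ] w 0.175
```

>>> {"api": "carry_out", "payload": {"commands": [[0,0,0,0,-0.0015,0,1],[0,0,0,0,-0.0015,0,1]]}}

```text
time_s: 18.18
tool_pos: [0.5476, -0.0416, 0.043]
ee_rot: [[0.99, -0.142, 0.003], [-0.142, -0.99, -0.0], [0.003, -0.0, -1.0]]
force: [0.1, -8.7, -0.4]
gripper_width: 0.172
```

```bash
python3 along.py
```

```text
t 18.175 face along 0.1605 lat -0.0005 z 0.0430 yaw -8.15 tilt [ 0.0029 -0.0003] F along -8.55 lat -1.29 z -0.37 T [-1.593  0.059 -0.261] w 0.172
```

>>> {"api": "carry_out", "payload": {"commands": [[0,0,0,0,-0.0015,0,1],[0,0,0,0,-0.0015,0,1]]}}

```text
time_s: 18.42
tool_pos: [0.5475, -0.0417, 0.0433]
ee_rot: [[0.99, -0.143, 0.002], [-0.143, -0.99, -0.007], [0.003, 0.007, -1.0]]
force: [-1.3, -7.6, 2.0]
gripper_width: 0.172
```

```bash
python3 along.py
```

```text
t 18.425 face along 0.1604 lat -0.0004 z 0.0433 yaw -8.24 tilt [0.003  0.0067] F along -7.72 lat 0.24 z 2.03 T [-1.244  0.051 -0.132] w 0.172
```

Force jumped to about 8 N with no advance at face 0.1604, which puts the stop 69.6 mm before the guide end. That is within the 60–90 mm range. Holding gently.

>>> {"api": "carry_out", "payload": {"commands": [[0.02,0,-0.005,0,-0.0018,0.0002,1],[0.02,0,-0.005,0,-0.0018,0.0002,1]]}}

```text
time_s: 18.68
tool_pos: [0.5475, -0.0416, 0.0434]
ee_rot: [[0.99, -0.143, 0.002], [-0.143, -0.99, -0.008], [0.003, 0.007, -1.0]]
force: [-0.8, -8.5, 1.3]
gripper_width: 0.174
```

```bash
python3 along.py
```

```text
t 18.675 face along 0.1604 lat -0.0004 z 0.0434 yaw -8.25 tilt [0.0033 0.0072] F along -8.52 lat -0.37 z 1.35 T [-1.358  0.014 -0.149] w 0.174
```

>>> {"api": "carry_out", "payload": {"commands": [[0.03,0,-0.005,0,-0.002,0.0003,1],[0.03,0,-0.005,0,-0.002,0.0003,1],[0.02,0,-0.005,0,-0.002,0.0002,1]]}}

```text
time_s: 19.05
tool_pos: [0.5474, -0.0416, 0.0433]
ee_rot: [[0.99, -0.144, 0.003], [-0.144, -0.99, -0.006], [0.004, 0.005, -1.0]]
force: [-0.8, -8.0, 0.6]
gripper_width: 0.174
```

```bash
python3 along.py
```

```text
t 19.05 face along 0.1604 lat -0.0003 z 0.0433 yaw -8.29 tilt [0.0037 0.0054] F along -8.02 lat -0.37 z 0.57 T [-1.509  0.102 -0.146] w 0.174
```

>>> {"api": "carry_out", "payload": {"commands": [[0.02,0,0,0,-0.002,0.0002,1],[0.02,0,0,0,-0.002,0.0002,1],[0.02,0,0,0,-0.002,0.0002,1],[0.02,0,0,0,-0.002,0.0002,1]]}}

```text
time_s: 19.55
tool_pos: [0.5467, -0.0415, 0.0434]
ee_rot: [[0.989, -0.148, 0.002], [-0.148, -0.989, -0.008], [0.003, 0.008, -1.0]]
force: [-0.6, -9.0, 2.1]
gripper_width: 0.172
```

```bash
python3 along.py;  python3 - <<'E'
from plan import *
d=get_image("scene");crop(d,300,190,500,330,4,"s12.png")
d=get_image("side");crop(d,220,200,360,340,4,"d12.png")
E
```

```text
t 19.55 face along 0.1604 lat 0.0004 z 0.0434 yaw -8.52 tilt [0.0033 0.0077] F along -8.97 lat -0.72 z 2.15 T [-1.42   0.067 -0.149] w 0.172
```

View pics/d12.png

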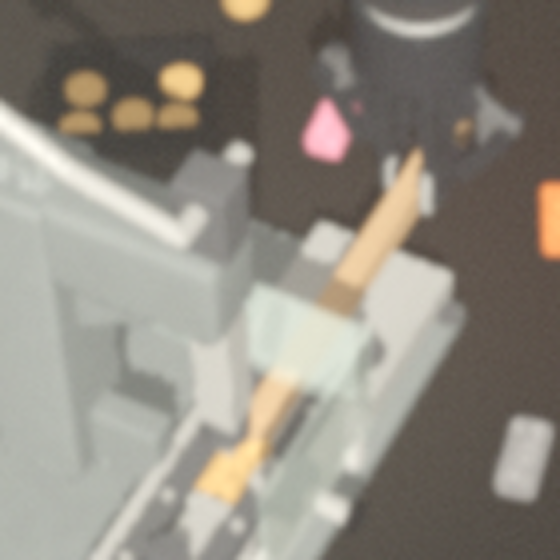

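The side view shows the blank in the channel, butted against the pale stop block. It was held about 1.4 s at 8–9 N with no movement. Drawing the stick out.

>>> {"api": "carry_out", "payload": {"commands": [[0.02,-0.01,0.02,0,0.002,0,1],[0.02,-0.01,0.01,0,0.004,0,1],[0,0,0.01,0,0.006,0,1],[0,0,0,0,0.008,0,1]]}}

```text
time_s: 20.15
tool_pos: [0.5421, -0.0596, 0.0429]
ee_rot: [[0.988, -0.152, -0.003], [-0.152, -0.988, 0.005], [-0.004, -0.004, -1.0]]
force: [-0.6, 0.1, -0.0]
gripper_width: 0.174
```

```bash
python3 along.py
```

```text
t 20.15 face along 0.1419 lat 0.0024 z 0.0429 yaw -8.75 tilt [-0.0038 -0.0043] F along 0.03 lat 0.62 z -0.02 T [-0.054  0.01  -0.035] w 0.174
```

>>> {"api": "carry_out", "payload": {"commands": [[-0.01,0.01,-0.02,0.0005,0.01,0,1],[-0.01,0.01,-0.02,0.0005,0.012,0,1],[0,0,-0.02,0.0005,0.012,0,1],[0,0,0,0.0005,0.012,0,1]]}}

```text
time_s: 20.65
tool_pos: [0.5368, -0.1086, 0.0427]
ee_rot: [[0.99, -0.141, -0.0], [-0.141, -0.99, 0.001], [-0.0, -0.001, -1.0]]
force: [-0.3, -0.7, -1.1]
gripper_width: 0.174
```

```bash
python3 along.py
```

```text
t 20.65 face along 0.0926 lat 0.0007 z 0.0427 yaw -8.11 tilt [-0.0002 -0.0006] F along -0.70 lat 0.23 z -1.08 T [-0.084  0.007  0.01 ] w 0.174
```

Face is clear of the guard. Continuing out.

>>> {"api": "carry_out", "payload": {"commands": [[0,0,0,0,0.015,0,1],[0,0,0,0,0.018,0,1],[0,0,0,0,0.02,0,1],[0,0,0,0,0.02,0,1],[0,0,0,0,0.018,0,1],[0,0,0,0,0.008,-0.01,1],[0,0,0,0,0,-0.025,1],[0,0,0,0,0,-0.025,1],[0,0,0,0,0,0,1]]}}

```text
time_s: 21.78
tool_pos: [0.5213, -0.2162, 0.1057]
ee_rot: [[0.99, -0.144, 0.001], [-0.144, -0.99, 0.001], [0.001, -0.001, -1.0]]
force: [-1.0, -0.3, -1.4]
gripper_width: 0.173
```

```bash
python3 along.py;  python3 - <<'E'
from plan import *
d=get_image("scene");crop(d,300,190,500,330,4,"s13.png")
d=get_image("side");crop(d,220,200,360,340,4,"d13.png")
plan((.4493,-.3510,.115),-80.97,10,1)
E
```

```text
t 21.775 face along -0.0161 lat 0.0008 z 0.1057 yaw -8.29 tilt [ 0.0006 -0.0007] F along -0.43 lat 0.98 z -1.43 T [-0.036 -0.028  0.027] w 0.173
[0.0, 0.002, 0.727, -0.005, 0.0144, -0.0012, 1]
[0.0, 0.002, 0.727, -0.0031, 0.015, -0.0012, 1]
[0.0, 0.002, 0.727, -0.0012, 0.0152, -0.0012, 1]
[0.0, 0.002, 0.727, 0.0007, 0.0153, -0.0012, 1]
[0.0, 0.002, 0.727, 0.0026, 0.015, -0.0011, 1]
[0.0, 0.002, 0.727, 0.0045, 0.0146, -0.0012, 1]
[0.0, 0.002, 0.727, 0.0063, 0.0139, -0.0011, 1]
[0.0, 0.002, 0.727, 0.0081, 0.013, -0.0012, 1]
[0.0, 0.002, 0.727, 0.0096, 0.0119, -0.0011, 1]
[0.0, 0.002, 0.727, 0.0111, 0.0105, -0.0012, 1]
end [ 0.4493 -0.351   0.115 ] yaw -80.99
```

View pics/d13.png

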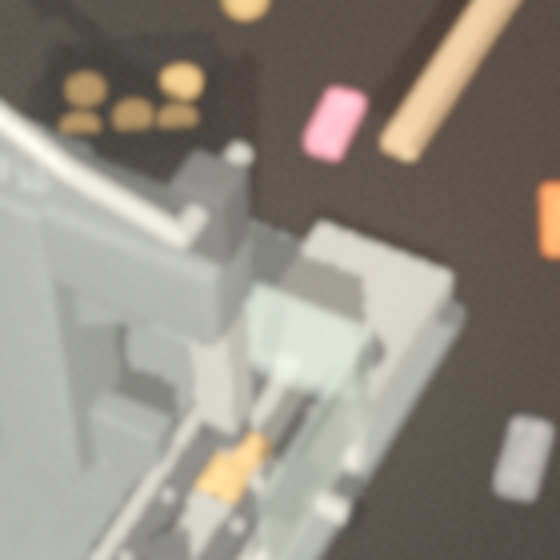

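The blank is still butted against the stop (side px ~(278,318)) and the stick is out. Swinging back to the rest.

>>> {"api": "carry_out", "payload": {"commands": [[0,0,0.4,-0.003,0.008,-0.001,1],[0,0,0.72,-0.003,0.015,-0.001,1],[0,0,0.72,-0.001,0.015,-0.001,1],[0,0,0.72,0.001,0.015,-0.001,1],[0,0,0.72,0.0025,0.015,-0.001,1],[0,0,0.72,0.0045,0.0145,-0.001,1],[0,0,0.72,0.006,0.014,-0.001,1],[0,0,0.72,0.008,0.013,-0.001,1],[0,0,0.72,0.0095,0.012,-0.001,1],[0,0,0.72,0.011,0.0105,-0.001,1],[0,0,0.3,0.005,0.005,0,1],[0,0,0,0,0,0,1]]}}

```text
time_s: 23.38
tool_pos: [0.442, -0.348, 0.0957]
ee_rot: [[0.136, -0.99, -0.03], [-0.99, -0.137, 0.02], [-0.024, 0.027, -0.999]]
force: [-0.2, -0.2, -1.4]
gripper_width: 0.177
```

```bash
python3 - <<'E'
from plan import *
plan((.4493,-.3510,.10),-80.97,3,1)
E
```

```text
[0.05, 0.047, -0.039, 0.0013, -0.0022, -0.0015, 1]
[0.05, 0.047, -0.039, 0.0013, -0.0023, -0.0015, 1]
[0.05, 0.047, -0.039, 0.0013, -0.0023, -0.0015, 1]
end [ 0.4493 -0.351   0.1   ] yaw -80.98
```

>>> {"api": "carry_out", "payload": {"commands": [[0.05,0.047,-0.04,0.0013,-0.0022,-0.0015,1],[0.05,0.047,-0.04,0.0013,-0.0022,-0.0015,1],[0.05,0.047,-0.04,0.0013,-0.0022,-0.0015,1],[0,0,0,0,0,0,1],[0,0,0,0,0,0,1]]}}

```text
time_s: 24.0
tool_pos: [0.4497, -0.3493, 0.0993]
ee_rot: [[0.163, -0.987, 0.001], [-0.987, -0.163, 0.0], [-0.0, -0.001, -1.0]]
force: [-0.0, -0.4, -0.9]
gripper_width: 0.176
```

```bash
python3 - <<'E'
from plan import *
import pickle
plan((.4493,-.3510,.045),-80.97,4,1)
d=get_image("wrist");cv2.imwrite("pics/w14.png",d["pixels"][:,:,::-1])
s=r.sense();p=s["tool_pos"];R=s["ee_rot"]
def S(f,l,u): return p+R@np.array([-l,-f,-(u-.0004)])
for n,o,k in(("scene",(130,160,230,300),4),("side",(290,140,440,220),5)):
    d=get_image(n);im=np.ascontiguousarray(d["pixels"][o[1]:o[3],o[0]:o[2],::-1]);im=cv2.resize(im,None,fx=k,fy=k,interpolation=cv2.INTER_CUBIC)
    q=lambda P:tuple(int(x) for x in ((proj(d,P)-np.array(o[:2])+.5)*k))
    for a,b in(((210,8,22),(210,-8,22)),((210,8,12),(210,-8,12)),((210,8,22),(210,8,12)),((210,-8,22),(210,-8,12)),((210,8,22),(100,8,22)),((210,-8,22),(100,-8,22)),((200,-8,0),(-70,-8,0)),((200,8,0),(200,-8,0))):
        cv2.line(im,q(S(*np.array(a)/1000)),q(S(*np.array(b)/1000)),(255,0,0),1)
    cv2.imwrite(f"pics/{n}14.png",im)
E
```

```text
[-0.001, 0.0, 0.008, 0.0004, 0.0002, 0.0136, 1]
[-0.001, 0.0, 0.008, 0.0004, 0.0002, 0.0136, 1]
[-0.001, 0.0, 0.008, 0.0004, 0.0002, 0.0136, 1]
[-0.001, 0.0, 0.008, 0.0004, 0.0001, 0.0135, 1]
end [ 0.4493 -0.351   0.045 ] yaw -80.96
```

View pics/w14.png

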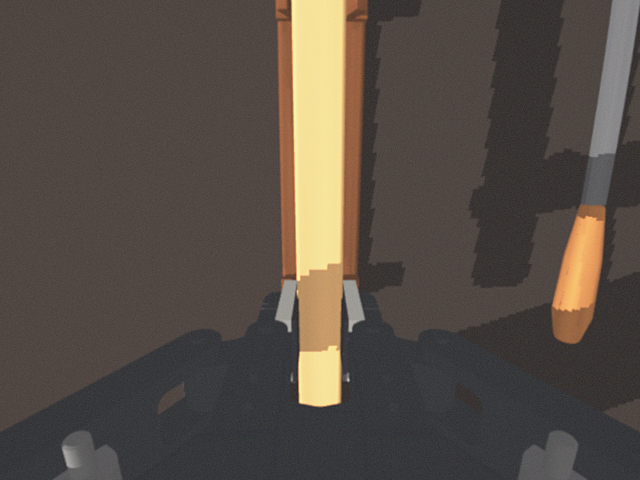

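View pics/scene14.png

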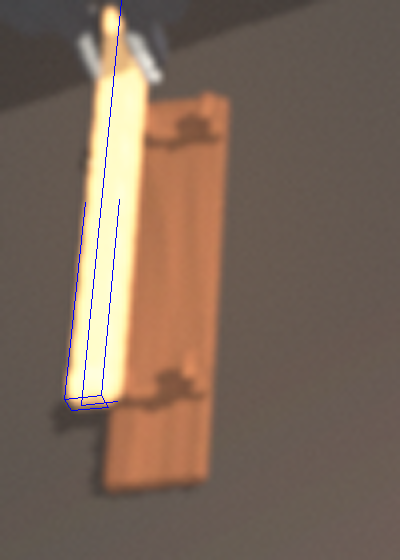

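View pics/side14.png

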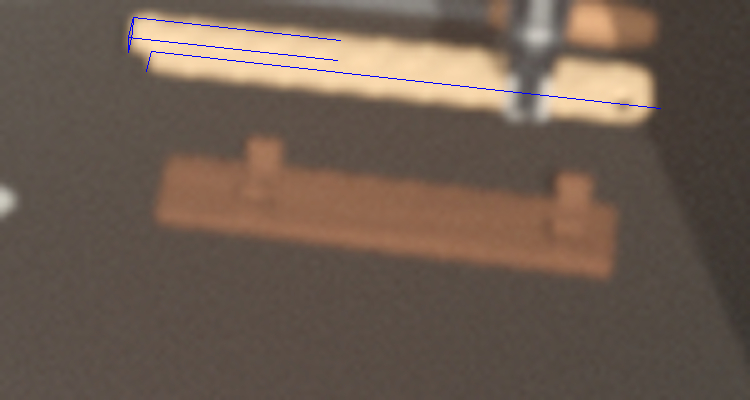

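The tail sits at (320,403) in the wrist view, the same as after the pick, so the stick did not slip in the hand. The rest is undisturbed. Descending.

>>> {"api": "carry_out", "payload": {"commands": [[0,0,0.01,0.0004,0,0.013,1],[0,0,0.01,0.0004,0,0.013,1],[0,0,0.01,0.0004,0,0.013,1],[0,0,0.01,0.0004,0,0.012,1],[0,0,0,0,0,0,1],[0,0,0,0,0,0,1]]}}

```text
time_s: 24.9
tool_pos: [0.449, -0.3505, 0.043]
ee_rot: [[0.155, -0.988, -0.002], [-0.988, -0.155, 0.002], [-0.002, 0.001, -1.0]]
force: [-0.3, -0.8, -0.6]
gripper_width: 0.171
```

```bash
python3 - <<'E'
from plan import *
plan((.4493,-.3510,.03),-80.97,2,1)
E
```

```text
[0.004, 0.007, -0.006, 0.0003, -0.0001, 0.0065, 1]
[0.004, 0.007, -0.006, 0.0003, -0.0002, 0.0065, 1]
end [ 0.4493 -0.351   0.03  ] yaw -80.98
```

>>> {"api": "carry_out", "payload": {"commands": [[0.004,0.007,-0.006,0.0003,0,0.0065,1],[0.004,0.007,-0.006,0.0003,0,0.0065,1],[0,0,0,0,0,0.005,1],[0,0,0,0,0,0.004,1],[0,0,0,0,0,0,1],[0,0,0,0,0,0,1]]}}

```text
time_s: 25.65
tool_pos: [0.4498, -0.3517, 0.0204]
ee_rot: [[0.157, -0.988, 0.002], [-0.988, -0.157, -0.001], [0.002, -0.002, -1.0]]
force: [0.6, 0.3, -0.4]
gripper_width: 0.173
```

```bash
python3 - <<'E'
from plan import *
s=r.sense();print(s["force"],s["wrist_torque"])
plan((.4493,-.3510,.0164),-80.97,2,1)
E
```

```text
[ 0.58202905  0.29006055 -0.3882104 ] [-0.0421186   0.04806039 -0.06167557]
[-0.004, -0.005, 0.0, -0.0004, 0.0002, 0.002, 1]
[-0.004, -0.005, 0.0, -0.0004, 0.0002, 0.002, 1]
end [ 0.4493 -0.351   0.0164] yaw -80.96
```

>>> {"api": "carry_out", "payload": {"commands": [[0,-0.004,0,-0.0004,0.0002,0.002,1],[0,-0.004,0,-0.0004,0.0002,0.0017,1],[0,0,0,0,0,0,1],[0,0,0,0,0,0,1]]}}

```text
time_s: 26.15
tool_pos: [0.4496, -0.3511, 0.0168]
ee_rot: [[0.157, -0.988, 0.002], [-0.988, -0.157, -0.0], [0.001, -0.002, -1.0]]
force: [0.2, 0.2, -0.8]
gripper_width: 0.172
```

```bash
python3 - <<'E'
from plan import *
s=r.sense();print(s["tool_pos"],s["force"],s["wrist_torque"])
E
```

```text
[ 0.44955896 -0.3511471   0.01684929] [ 0.1829513   0.1965652  -0.83276775] [-0.0033689   0.04519253 -0.02294402]
```

>>> {"api": "carry_out", "payload": {"commands": [[0,0,0,0,0,0.0006,1],[0,0,0,0,0,0,0.8],[0,0,0,0,0,0,0.65],[0,0,0,0,0,0,0.5],[0,0,0,0,0,0,0.5],[0,0,0,0,0,-0.004,0.5],[0,0,0,0,0,-0.015,0.5],[0,0,0,0,0,-0.02,0.5],[0,0,0,0,0,-0.03,0.5],[0,0,0,0,0,-0.04,0.5],[0,0,0,0,0,-0.05,0.5],[0,0,0,0,0,-0.03,0.5]]}}

```text
time_s: 27.65
tool_pos: [0.4482, -0.3503, 0.2146]
ee_rot: [[0.157, -0.988, 0.002], [-0.988, -0.157, -0.0], [0.0, -0.002, -1.0]]
force: [0.2, -0.6, -0.8]
gripper_width: 0.501
```

```bash
python3 - <<'E'
from plan import *
s=r.sense();print(s["tool_pos"],s["force"])
d=get_image("wrist");cv2.imwrite("pics/w15.png",d["pixels"][:,:,::-1])
for n,o,k in(("scene",(130,160,230,300),4),("side",(290,140,440,220),5)):
    crop(get_image(n),*o,k,n+"15.png")
d=get_image("scene");cv2.imwrite("pics/scene16.png",d["pixels"][:,:,::-1])
crop(get_image("side"),220,200,360,340,4,"d15.png")
E
```

```text
[ 0.44822705 -0.35028254  0.21462851] [ 0.16905521 -0.56161825 -0.84325199]
```

View pics/w15.png

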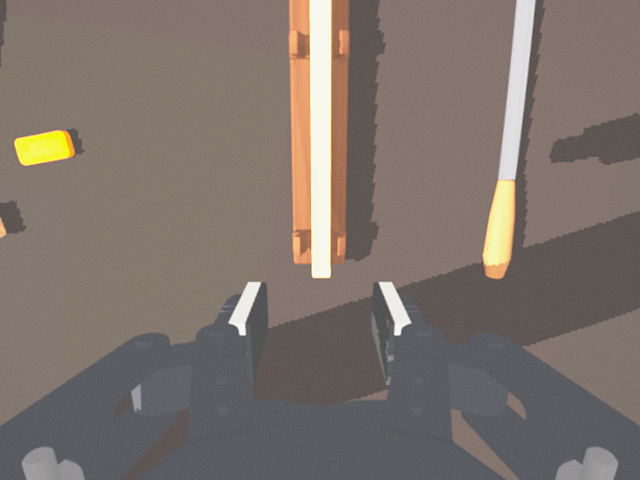

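View pics/side15.png

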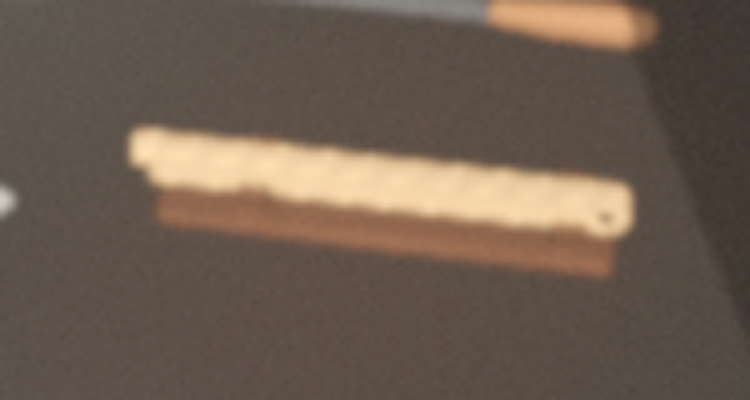

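View pics/scene16.png

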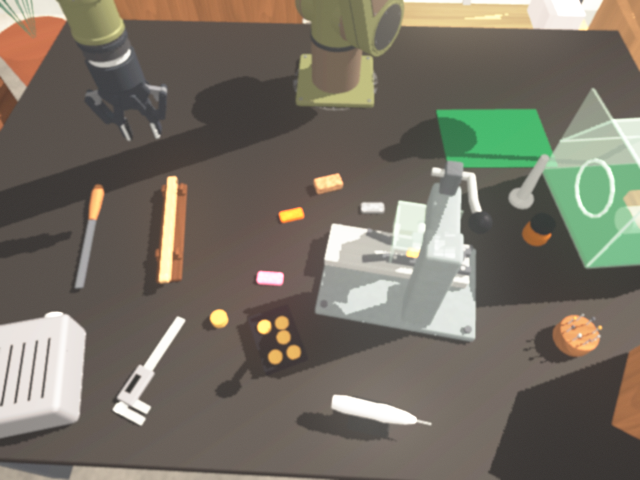

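View pics/d15.png

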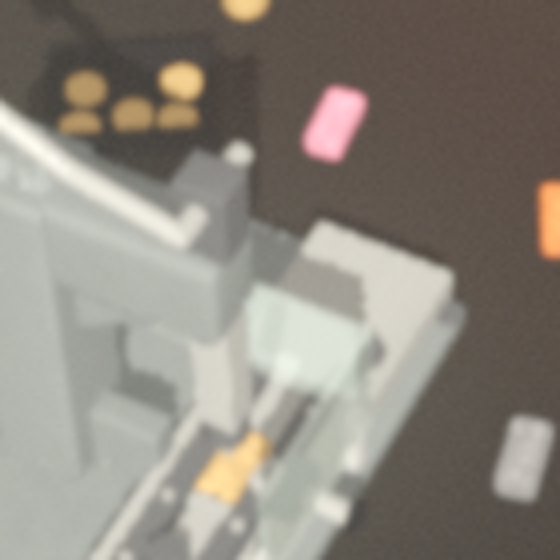

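The stick lies in both cradles, lip forward as before, and everything else is in place. One last numeric check: compare the first and last pictures for any shift of the stop, rest or stick.

```bash
python3 - <<'E'
from h import *
a=cv2.imread("pics/side0.png");d=get_image("side");b=np.ascontiguousarray(d["pixels"][:,:,::-1])
o=(220,280,320,370);k=4
A,B=[cv2.resize(x[o[1]:o[3],o[0]:o[2]],None,fx=k,fy=k,interpolation=cv2.INTER_CUBIC) for x in(a,b)]
cv2.imwrite("pics/cmp.png",np.hstack([A,B]))
def stick(im,thr=(205,60)):
    h=cv2.cvtColor(im,cv2.COLOR_BGR2HSV);m=cv2.inRange(h,(10,40,130),(30,140,255));m[:, :300]=0;m[:,430:]=0;m[:150]=0;m[210:]=0
    n,l,s,c=cv2.connectedComponentsWithStats(m);i=1+np.argmax(s[1:,4]);
    x=np.argwhere(l==i)[:,::-1];return s[i],cv2.fitLine(x.astype(np.float32),2,0,.01,.01).ravel()
print(stick(a),stick(b))
E
```

```text
(array([ 315,  165,  102,   30, 1335], dtype=int32), array([9.94772434e-01, 1.02116615e-01, 3.61518341e+02, 1.77400742e+02],
      dtype=float32)) (array([ 315,  165,  102,   30, 1885], dtype=int32), array([9.9226213e-01, 1.2416085e-01, 3.6639310e+02, 1.7947321e+02],
      dtype=float32))
```

View pics/cmp.png

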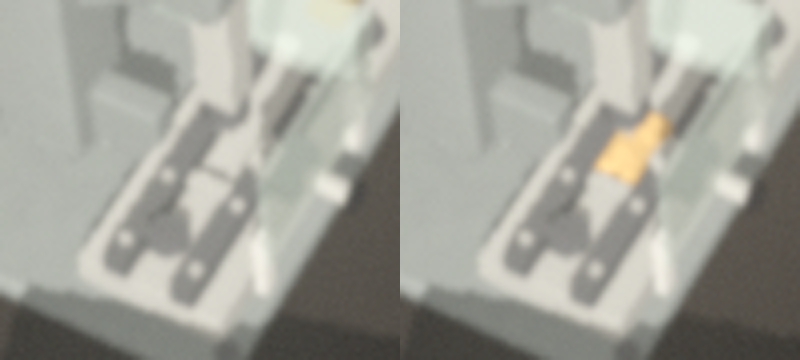

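The stop and its thumb nut are in the same place in both pictures. The blank's front meets the stop face line, and the stick's bounding box is identical (315,165,102×30). Handing in.

```bash
python3 -c "
from station import r
print(r.job_done(), r.sense()['time_s'])"
```

```text
the job is handed in; nothing more can be done
the job is handed in; nothing more can be done
```

The blank is home against the end stop and the push stick is back in its rest. I handed the job in at about 28 s of the 64 s allowed; no verdict was reported.

- **Pushing:** I touched the blank only with the stick. It passed the plunger at about 4 N and slid on at about 3 N. The stop was found by feel about 70 mm before the guide end, within the stated 60–90 mm.
- **Pressing:** I held the blank against the stop for about 1.4 s at 8–9 N on the stick, and nothing moved. That is well under the 16 N slip limit and the 25 N limit on the blank.
- **Last checks:** In the side camera's first and last pictures, the stop and its nut are in the same place, and the blank lies against the stop face. The stick's outline box in its rest is identical. The other things on the bench look unmoved.
- **Disagreements:** The stick's tail looked about 7 mm short of its stated length in the wrist view. The side camera read 2–3 px off the scene camera. Neither affected the job, because contact was found by feel and I put the stick down within about 0.5 mm of where I picked it up.

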